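Rebuild the spring pack on a lapidary spindle

TASK

Rebuild the spindle's spring pack: swing the keeper handle away from the arbor to its open stop, then stack every conical disc lying on the bench on the arbor, the lowest with its wide rim down on the flange (dome up) and each next one facing the opposite way to the one beneath it. The discs already lie the ways round that are needed, so none has to be turned over. Finally swing the keeper handle back over the pack to its closed stop, leaving the bottle, pail, cup and stone undisturbed.

Things in the scene. Friction and masses are not known exactly. Their poses are not given: they have to be found in the camera images.
- spindle: fixed green spindle head, a plate 220 x 120 x 20 mm. Origin on the bench under the arbor's axis, z up; the keeper's post stands 85 mm along its +x. On the plate a round steel flange 64 mm across, 12 mm tall; from its middle rises a plain steel arbor, 28 mm diameter, 55 mm above the flange, its last 5 mm tapered to 16 mm
- seat (a point): centre of the flange's top face on the arbor's axis, 32 mm above the bench, where the lowest disc lies; z up. The arbor's end is 55 mm above it
- keeper (a joint): angle (rad) of the keeper, a flat steel lever that turns level about the post, its underside 5 mm above the arbor's end. 0 = closed stop, lever over the arbor, lying along the spindle head's own -x from the post; pi/2 = open stop, lever along the spindle head's -y; it grows anticlockwise seen from above. It stays where it is left and needs about 2 N at the handle
- keeper_grip (a point): grip point on the axis of the keeper's upright round black handle, 18 mm diameter, standing 47 mm above the lever's top face at 120 mm from the post's axis; the point is 127 mm above the bench, 25 mm above the lever's top face, 22 mm below the handle's top
- pivot (a point): centre of the keeper's turning axis, on the post (30 mm diameter), 97 mm above the bench; the lever itself is 24 mm wide, 10 mm thick
- disc1: conical steel spring disc (dished ring), 64 mm outside, 32 mm bore, 10.5 mm high, 0.1 kg; its wide end has an upright rim 5 mm tall and it slopes to a flat ring of 42 mm at the narrow (dome) end. Origin at its centre at mid height; z axis points out of the dome end: z up = dome up, wide rim underneath. Starts lying dome up; 1 of discs 1 to 3 may be absent.
- disc2: conical steel spring disc (dished ring), 64 mm outside, 32 mm bore, 10.5 mm high, 0.1 kg; its wide end has an upright rim 5 mm tall and it slopes to a flat ring of 42 mm at the narrow (dome) end. Origin at its centre at mid height; z axis points out of the dome end: z up = dome up, wide rim underneath. Starts lying dome up; 1 of discs 1 to 3 may be absent.
- disc3: conical steel spring disc (dished ring), 64 mm outside, 32 mm bore, 10.5 mm high, 0.1 kg; its wide end has an upright rim 5 mm tall and it slopes to a flat ring of 42 mm at the narrow (dome) end. Origin at its centre at mid height; z axis points out of the dome end: z up = dome up, wide rim underneath. Starts lying dome up; 1 of discs 1 to 3 may be absent.
- disc4: conical steel spring disc (dished ring), 64 mm outside, 32 mm bore, 10.5 mm high, 0.1 kg; its wide end has an upright rim 5 mm tall and it slopes to a flat ring of 42 mm at the narrow (dome) end. Origin at its centre at mid height; z axis points out of the dome end: z up = dome up, wide rim underneath. Starts lying dome down.
- disc5: conical steel spring disc (dished ring), 64 mm outside, 32 mm bore, 10.5 mm high, 0.1 kg; its wide end has an upright rim 5 mm tall and it slopes to a flat ring of 42 mm at the narrow (dome) end. Origin at its centre at mid height; z axis points out of the dome end: z up = dome up, wide rim underneath. Starts lying dome down.
- bottle: aluminium water bottle, 66 mm diameter, 200 mm tall, standing; a bystander. Origin under its centre
- pail: white plastic pail, 120 mm diameter, 100 mm tall; a bystander. Origin under its centre
- cup: green plastic cup, 68 mm diameter, 75 mm tall; a bystander. Origin under its centre
- stone: sawn green stone, 80 x 55 x 30 mm; a bystander. Origin under its centre
Not all that is in view belongs to the job. What is shaped like the disc1 but green or pink is not meant.

How it is judged:
By the outcome, as a careful person would: the job done as asked, in the order asked, and still so for the second after the job is handed in, with the robot touching nothing.
Of disc1, disc2, disc3 only 2 to 3 are there at a start; the rules pass over those that are not, and their reading is None.
At some moment in a run one of disc1, disc2, disc3, disc4, disc5 may be knocked a few centimetres aside while the robot is not near it.
It also fails if it takes over 210 s, if anything falls off the work surface, if the arm or the gripper's body presses on something with over 40 N, if the wrist force passes 120 N, or if a joint passes its speed limit or range.

ROBOT

A 6-joint arm with a two-finger parallel gripper is mounted at the origin on the work surface. World frame = base frame: x ahead of the robot, y to its left, z up, the work surface at z = 0. Lengths are in m, angles in degrees, forces in N, time in s.
With the tool pointing down it reaches from about 0.4 to 0.925 m from the base axis. Payload 3.4 kg.
Tool frame: the origin (TCP) lies at the very end of the fingers, on their centre line; the grasp point (between the pads) lies 19 mm behind it; z points along the fingers, y is the direction in which the jaws open and shut (so a half turn about z gives the same grasp; the last joint's range is limited). The gripper opens to 85 mm and grips with 20 to 120 N. Pads are 22 mm wide; open, the fingers measure 114 mm over their backs; the gripper's body (76 mm by 85 mm) begins 54 mm behind the grasp point. The pads swing forward as they close: fully open they stand 13 mm farther back than shut.
Start: joints at [68.325, 17.578, 86.31, -0, 76.112, -4.211], TCP at [0.173, 0.548, 0.2] pointing down, gripper open.
Joint ranges: [-179.03, 179.03], [-60, 130.46], [8.19, 133.38], [-81.62, 261.62], [5.75, 156.47], [-153.77, 153.77]. Speed limits (degrees/s): [147.25, 147.25, 180, 180, 180, 180].

INTERFACE

Orientations are given as [roll, pitch, yaw] about the fixed x, y, z axes, in that order (R = Rz(yaw) Ry(pitch) Rx(roll)).
In Python, from cell import manip gives the robot as it stands.
- The arm moves only by the tool arm_command, never from a script. Its argument "deltas" is a list of rows, each a list of 4 numbers: the shift along the tool's x, y, z in mm, then the turn about the tool's z in rad. In form: [[tx, ty, tz, turn], ...]. A call has 1 to 12 rows; each row shifts and turns the commanded pose from where the row before left it, along the tool's axes as they then stand; what a row does not reach is not made up. A row lasts 1/8 s, in which the tool goes at most 62.5 mm and 10.7 degrees, less where a joint would pass 70% of its speed; a pose out of reach is approached as far as the arm can. A call with a gripper value outside its range is refused whole. "gripper" is the closure, from 0 (fully open) to 1 (shut), set as the call begins (left out, the last holds). The fingers move at their own pace and stop on an object; "squeeze" is the grip in N (left out, the last holds). Time passes only in rows, so rows that do not move let the fingers close. It gives the time, the measured TCP pose, the force and the opening at its end, in the units of the state.
- manip.get_state(): the state, without advancing time (a new reading comes with each control period).
- manip.grab_frame(name): name is "side" or "top"; returns a dict with "image" (480x640x3 uint8, red, green, blue), "camera_matrix" (3x3 intrinsics, pixels), "T" (4x4, takes a point from camera to world coordinates). Camera axes: x right, y up, looking along -z (the intrinsics and any distortion apply to the point x, -y, -z); pixel columns grow to the right and rows downward; lengths in m; the calibration is good to about 2 mm. A picture is of the moment at which its call begins. There is no depth.
- manip.sign_off(): hands the job in, once; it reports no verdict.
Trained networks look in the newest picture that a camera, given by its name, has taken for a name from the list of things; names that differ only in an ending like _2 or _b are one class to them, and where a whole thing is asked for, a point or a joint stands for the part that bears it (a point fixed in the world has none). Each returns a list of dicts, best first, with "p" (0 to 1); they miss things now and then, are a little off and sometimes report something else, mostly with a low value. They report only what shows in the picture. A call takes as long as a camera call. They do not tell look-alikes from the thing itself.
- manip.regions_of(camera, query): "pixels" (480x640 bool, what is visible of it) and "at" ([row, column] as shares, 0 to 1, of the picture: columns of its width, rows of its height, amid what is visible of it).
- manip.place_of(camera, query): "at" ([row, column] as shares, 0 to 1, of the picture: columns of its width, rows of its height: a listed point, or the origin of a listed thing).
The state is a dict: "time": time; "joint_positions": joint angles; "qvel": joint speeds; "joint_torque": joint torques, N m; "eef_pos": TCP position; "orientation": TCP orientation; "force": force on the tool from outside, world axes, zero at the start; "wrist_torque": the same for the moment, N m; "opening": opening from 0.0 (shut) to 1.0 (fully open).
Only numpy, scipy, OpenCV 4.12 (cv2) and the standard library are available. Lean on these libraries where they do the work, as an engineer would, in place of code of your own. Each camera call takes 0.05 s, during which the arm holds its last target. There are 200 camera calls.

## Working session

There is one attempt and no reset: what is moved stays moved. The work goes in short steps, Python scripts to look and compute and a tool call to move; the robot and the scene stay as the last step left them, time stands still between calls to the robot, and variables do not carry over. Pictures are saved under pics/ and viewed, about 12 in all and at most 16, crops included, and the job is handed in when it is done.

Besides the shell and the picture viewer there is one more tool, called after "Emit:" by a JSON object that holds its "method" and its "body". arm_command: Moves the arm, as the interface text tells. Its arguments: {"type":"object","properties":{"deltas":{"type":"array","items":{"type":"array","items":{"type":"number"}}},"gripper":{"type":"number"},"squeeze":{"type":"number"}},"required":["deltas"]}

```bash
mkdir -p pics; ls
cat > h.py <<'E'
import numpy as np, cv2
from cell import manip
def ray(f,at):
    K=f["camera_matrix"];T=f["T"];r,c=at
    u,v=c*640,r*480
    d=np.array([(u-K[0,2])/K[0,0],-(v-K[1,2])/K[1,1],-1.])
    return T[:3,3],T[:3,:3]@d
def onz(f,at,z):
    o,d=ray(f,at);return o+d*(z-o[2])/d[2]
def proj(f,p):
    q=f["T"][:3,:3].T@(np.array(p)-f["T"][:3,3]);K=f["camera_matrix"]
    return K[0,0]*q[0]/-q[2]+K[0,2],K[1,1]*-q[1]/-q[2]+K[1,2]
def tri(fa,a,fb,b):
    o1,d1=ray(fa,a);o2,d2=ray(fb,b)
    s=np.linalg.lstsq(np.c_[d1,-d2],o2-o1,rcond=None)[0]
    p,q=o1+s[0]*d1,o2+s[1]*d2
    return (p+q)/2,np.linalg.norm(p-q)
def save(f,n): cv2.imwrite("pics/"+n,f["image"][:,:,::-1])
E
python3 - <<'E'
from h import *
np.set_printoptions(precision=3,suppress=True)
s=manip.get_state();print(s)
F={}
for n in("top","side"):
    F[n]=manip.grab_frame(n);save(F[n],n+"0.png");print(n,F[n]["T"],F[n]["camera_matrix"], [k for k in F[n]])
    for q in("disc1","disc4","spindle","seat","keeper_grip","pivot","bottle","pail","cup","stone"):
        z={"disc1":.005,"disc4":.005,"seat":.032,"keeper_grip":.127,"pivot":.097}.get(q,0)
        for r in manip.place_of(n,q):
            a=r["at"];print(n,q,round(r["p"],2),np.array([a[1]*640,a[0]*480]).round(0),onz(F[n],a,z))
E
```

```text
pics
{'time': 0.0, 'joint_positions': array([68.326, 17.622, 86.383, -0.002, 76.112, -4.211]), 'qvel': array([-0.   , -0.012, -0.109, -0.015,  0.007, -0.112]), 'joint_torque': array([ -0.002, -45.754, -25.192,  -0.   ,   0.013,   0.   ]), 'eef_pos': array([0.172, 0.548, 0.199]), 'orientation': array([-179.883,   -0.007,  162.538]), 'force': array([ 0.619,  0.348, -0.076]), 'wrist_torque': array([ 0.019,  0.013, -0.015]), 'opening': 1.003261168141815}
top [[ 0.004  0.986 -0.165  0.333]
 [-1.     0.004 -0.005  0.001]
 [-0.005  0.165  0.986  1.08 ]
 [ 0.     0.     0.     1.   ]] [[465.815   0.    317.297]
 [  0.    465.815 234.205]
 [  0.      0.      1.   ]] ['image', 'camera_matrix', 'T']
top disc1 0.84 [211. 256.] [0.461 0.254 0.005]
top disc1 0.84 [220. 201.] [0.591 0.238 0.005]
top disc1 0.82 [151. 239.] [0.5   0.395 0.005]
top disc1 0.81 [207. 348.] [0.253 0.255 0.005]
top disc1 0.66 [277. 257.] [0.459 0.101 0.005]
top disc1 0.66 [166. 295.] [0.371 0.354 0.005]
top disc1 0.6 [263. 320.] [0.315 0.128 0.005]
top disc1 0.58 [273. 198.] [0.6   0.112 0.005]
top disc1 0.55 [213. 302.] 
[... 1757 characters left out ...]
side disc4 0.64 [296. 437.] [0.493 0.397 0.005]
side disc4 0.62 [335. 300.] [0.459 0.092 0.005]
side spindle 0.59 [320. 241.] [ 0.516 -0.12   0.   ]
side seat 0.72 [323. 240.] [ 0.504 -0.084  0.032]
side seat 0.58 [322. 231.] [ 0.511 -0.117  0.032]
side keeper_grip 0.9 [334. 198.] [ 0.481 -0.124  0.127]
side pivot 0.97 [285. 209.] [ 0.6   -0.111  0.097]
side bottle 0.69 [208. 254.] [ 0.784 -0.039  0.   ]
side bottle 0.48 [324. 244.] [ 0.505 -0.109  0.   ]
side pail 0.89 [171. 405.] [0.714 0.361 0.   ]
side cup 0.58 [374. 185.] [ 0.388 -0.412  0.   ]
side cup 0.31 [329. 361.] [0.457 0.244 0.   ]
side stone 0.94 [172. 347.] [ 0.762  0.242 -0.   ]
side stone 0.66 [292. 438.] [0.499 0.397 0.   ]
```

View pics/top0.png

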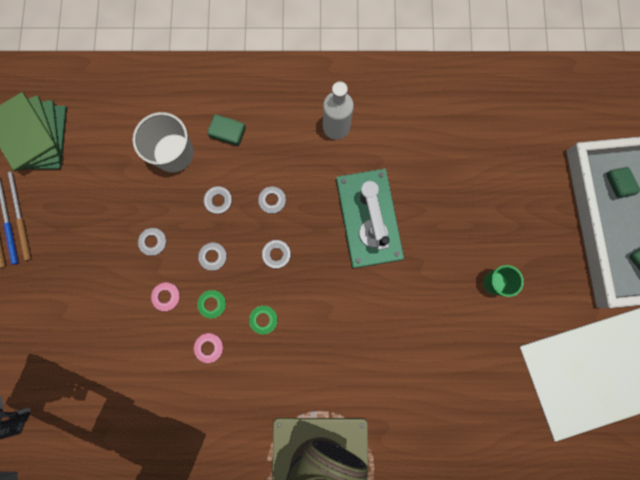

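View pics/side0.png

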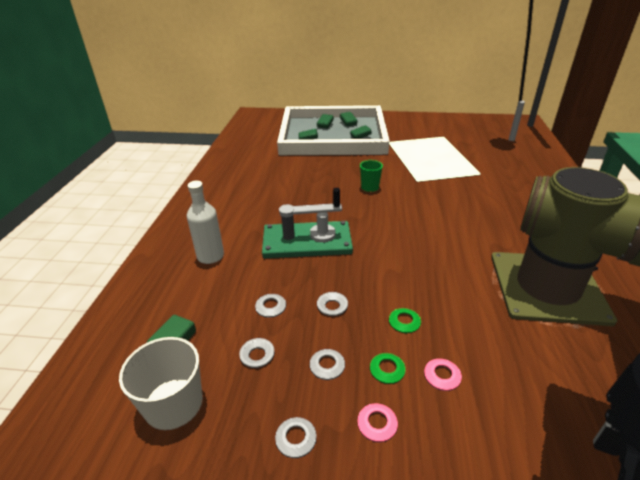

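The top view shows five grey discs at (218,200), (272,199), (152,241), (212,256) and (277,254). The look-alikes are green (211,303), (263,320) and pink (165,296), (208,348). The spindle is at (376,235) and the keeper is closed. I'll crop each grey disc to see which way round it lies.

Run:
```python
import cv2,numpy as np
t=cv2.imread("pics/top0.png");s=cv2.imread("pics/side0.png")
T=[(218,200),(272,199),(152,241),(212,256),(277,254)]
S=[(257,352),(270,305),(296,437),(327,364),(332,304)]
def c(im,p,r=20): return cv2.resize(im[p[1]-r:p[1]+r,p[0]-r:p[0]+r],(155,155),interpolation=cv2.INTER_CUBIC)
a=np.vstack([np.hstack([c(t,p) for p in T]),np.hstack([c(s,p,22) for p in S])])
cv2.imwrite("pics/crop.png",a)
```

```text
(no output)
```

View pics/crop.png

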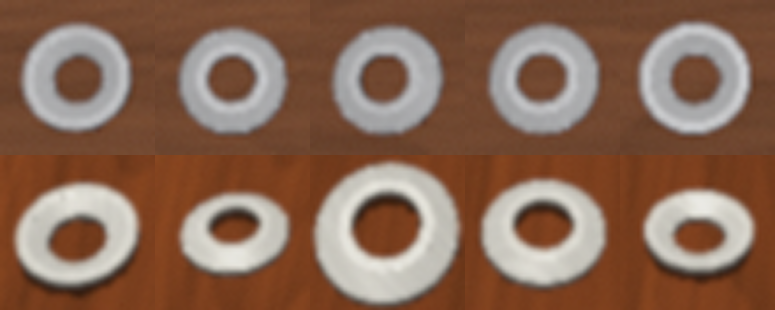

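Crop columns 1 and 5, A (0.591,0.239) and E (0.459,0.097), lie dome down. B (0.601,0.115), C (0.497,0.396) and D (0.460,0.254) lie dome up. So all five discs are present, and the stack goes up, down, up, down, up. I'll start with the keeper, at a fixed yaw of about 188.7°.

Emit:
{"method": "arm_command", "body": {"deltas": [[0,0,0,-0.152],[0,0,0,-0.152],[0,0,0,-0.152],[-23.5,-28,-3,0],[-23.5,-28,-3,0],[-23.5,-28,-3,0],[-23.5,-28,-3,0],[-23.5,-28,-3,0],[-23.5,-28,-3,0],[-23.5,-28,-3,0],[-23.5,-28,-3,0],[-23.5,-28,-3,0]], "gripper": 0.0, "squeeze": 30}}

```text
time: 2.6
eef_pos: [0.4205, 0.3304, 0.2272]
orientation: [180.0, 0.0, -171.3]
force: [0.6, 0.5, 0.8]
opening: 0.999
```

```bash
cat >> h.py <<'E'
np.set_printoptions(precision=3,suppress=True)
def go(*ts,yaw=None):
    s=manip.get_state();p=s["eef_pos"];y=s["orientation"][2]
    print("t",s["time"],"p",p,"o",s["orientation"],"F",s["force"],"op",s["opening"])
    if yaw is not None:
        d=(yaw-y+180)%360-180;print("turn rad",-np.radians(d));y+=d
    a=np.radians(y)
    for t in ts:
        d=(np.array(t)-p)*1000;p=np.array(t)
        print("->",t,np.round([d[0]*np.cos(a)+d[1]*np.sin(a),d[0]*np.sin(a)-d[1]*np.cos(a),-d[2]],1))
E
python3 - <<'E'
from h import *
go((.480,-.128,.22),(.480,-.128,.108),yaw=188.7)
E
```

```text
t 2.6 p [0.42  0.33  0.227] o [ 179.988    0.017 -171.336] F [0.631 0.49  0.842] op 0.9986746575752049
turn rad -0.0006351656445894652
-> (0.48, -0.128, 0.22) [  10.5 -462.1    7.2]
-> (0.48, -0.128, 0.108) [ -0.   0. 112.]
```

Emit:
{"method": "arm_command", "body": {"deltas": [[1,-42,0,0],[1,-42,0,0],[1,-42,0,0],[1,-42,0,0],[1,-42,0,0],[1,-42,0,0],[1,-42,0,0],[1,-42,0,0],[1,-42,0,0],[1,-42,0,0],[0,-42,0,0],[0,0,0,0]]}}

```text
time: 4.1
eef_pos: [0.48, -0.1298, 0.227]
orientation: [-179.9, 0.0, -171.6]
force: [1.0, 0.7, 0.6]
opening: 0.998
```

Run:
```python
from h import *
go((.480,-.128,.108),yaw=188.7)
F={n:manip.grab_frame(n) for n in("top","side")}
for n in F:
    for q in ("keeper_grip","pivot"): print(n,q,[(r["p"],np.array(r["at"])*[480,640],onz(F[n],r["at"],.127 if q=="keeper_grip" else .097)) for r in manip.place_of(n,q)])
save(F["side"],"side1.png")
```

```text
t 4.1 p [ 0.48  -0.13   0.227] o [-179.933    0.029 -171.555] F [1.025 0.671 0.556] op 0.9979865132531178
turn rad -0.004451410641350914
-> (0.48, -0.128, 0.108) [ -0.3   1.7 119. ]
top keeper_grip [(0.56, array([238.8, 380.8]), array([ 0.483, -0.125,  0.127])), (0.27, array([282.48 , 492.608]), array([ 0.394, -0.351,  0.127]))]
top pivot [(0.95, array([187.584, 369.472]), array([ 0.601, -0.107,  0.097]))]
side keeper_grip [(0.61, array([198.  , 337.28]), array([ 0.474, -0.123,  0.127]))]
side pivot [(0.68, array([207.024, 282.88 ]), array([ 0.606, -0.119,  0.097])), (0.39, array([403.488, 172.992]), array([0.666, 0.415, 0.097]))]
```

View pics/side1.png

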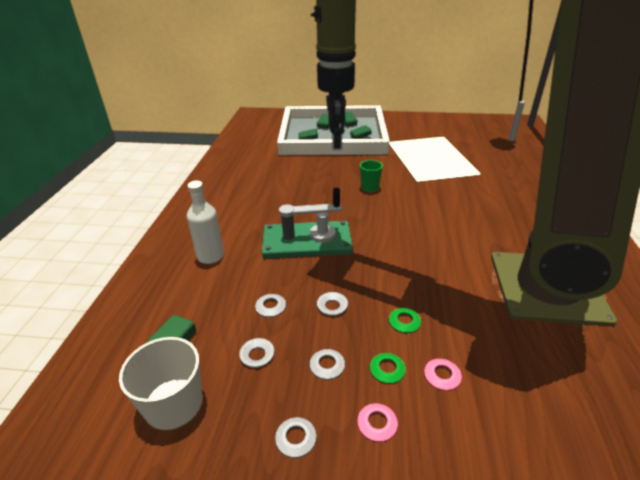

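The gripper is in line with the handle: fingers at (337,140), handle at (336,197). I'll descend and grip.

Emit:
{"method": "arm_command", "body": {"deltas": [[0,2,20,0],[0,0,25,0],[0,0,25,0],[0,0,25,0],[0,0,24,0],[0,0,0,0]]}}

```text
time: 5.15
eef_pos: [0.4773, -0.1236, 0.1066]
orientation: [179.9, -0.2, -171.3]
force: [-0.3, 0.9, -0.3]
opening: 0.998
```

Emit:
{"method": "arm_command", "body": {"deltas": [[0,0,0,0],[0,0,0,0],[0,0,0,0],[0,0,0,0],[0,0,0,0],[0,0,0,0]], "gripper": 1.0}}

```text
time: 5.9
eef_pos: [0.4797, -0.1262, 0.1089]
orientation: [-179.9, 0.1, -171.3]
force: [-0.9, -4.2, 5.2]
opening: 0.188
```

Run:
```python
from h import *
P=np.array([.599,-.1095]);a=np.radians(188+np.linspace(0,91.5,13))
q=np.c_[P[0]+.12*np.cos(a),P[1]+.12*np.sin(a)]
y=np.radians(188.7)
for d in np.diff(q,axis=0)*1000: print(np.round([d[0]*np.cos(y)+d[1]*np.sin(y),d[0]*np.sin(y)-d[1]*np.cos(y)],1))
```

```text
[ -0.9 -15.9]
[ -3.  -15.7]
[ -5.  -15.1]
[ -7.  -14.3]
[ -8.8 -13.3]
[-10.5 -12. ]
[-12.  -10.5]
[-13.3  -8.8]
[-14.4  -7. ]
[-15.2  -5. ]
[-15.7  -2.9]
[-15.9  -0.8]
```

Emit:
{"method": "arm_command", "body": {"deltas": [[-1,-16,0,0],[-3,-16,0,0],[-5,-15,0,0],[-7,-14.5,0,0],[-9,-13,0,0],[-10.5,-12,0,0]]}}

```text
time: 6.65
eef_pos: [0.5257, -0.205, 0.1084]
orientation: [179.9, -0.1, -171.3]
force: [-2.6, 1.8, 7.1]
opening: 0.187
```

Emit:
{"method": "arm_command", "body": {"deltas": [[-12,-10.5,0,0],[-13.5,-9,0,0],[-14.5,-7,0,0],[-15,-5,0,0],[-15,-3,0,0],[0,0,0,0]]}}

```text
time: 7.4
eef_pos: [0.6028, -0.2262, 0.1083]
orientation: [179.8, 0.1, -171.3]
force: [-0.0, 4.0, 3.4]
opening: 0.187
```

Emit:
{"method": "arm_command", "body": {"deltas": [[-6,-1,0,0],[-5,0,0,0],[-4,0,0,0],[-2,0,0,0],[0,0,0,0]]}}

```text
time: 8.02
eef_pos: [0.6074, -0.2254, 0.1082]
orientation: [179.6, -1.1, -171.3]
force: [-22.8, 1.4, 19.3]
opening: 0.192
```

Emit:
{"method": "arm_command", "body": {"deltas": [[6,0,0,0],[4,0,0,0],[0,0,0,0]]}}

```text
time: 8.4
eef_pos: [0.6072, -0.2255, 0.1083]
orientation: [179.7, -0.1, -171.4]
force: [-2.1, 5.8, 6.4]
opening: 0.191
```

Emit:
{"method": "arm_command", "body": {"deltas": [[0,0,0,0],[0,0,0,0],[0,0,0,0],[0,0,0,0],[0,0,0,0],[0,0,-20,0],[0,0,-30,0],[0,0,-35,0],[0,0,-35,0],[0,0,0,0]], "gripper": 0.0}}

```text
time: 9.65
eef_pos: [0.6108, -0.2297, 0.2318]
orientation: [-179.8, 0.4, -171.3]
force: [-0.1, -1.2, -0.3]
opening: 0.996
```

Run:
```python
from h import *
go((.54,.3,.20),(.497,.396,.20),yaw=188.7)
F={n:manip.grab_frame(n) for n in("top","side")}
for n in F:
    for q,z in (("keeper_grip",.127),("pivot",.097),("seat",.032)): print(n,q,[(r["p"],np.array(r["at"])*[480,640],onz(F[n],r["at"],z)) for r in manip.place_of(n,q)])
t,s=F["top"]["image"],F["side"]["image"]
a=cv2.resize(t[150:300,310:460],(400,400));b=cv2.resize(s[160:270,240:350],(400,400))
cv2.imwrite("pics/k.png",np.hstack([a,b])[:,:,::-1])
```

```text
t 9.65 p [ 0.611 -0.23   0.232] o [-179.764    0.366 -171.336] F [-0.053 -1.2   -0.341] op 0.9964139142512299
turn rad -0.0006282866236260272
-> (0.54, 0.3, 0.2) [-10.1 534.3  31.8]
-> (0.497, 0.396, 0.2) [ 28.  101.4  -0. ]
top keeper_grip [(0.73, array([152.88 , 173.824]), array([0.668, 0.314, 0.127])), (0.65, array([175.488, 426.432]), array([ 0.619, -0.224,  0.127]))]
top pivot [(0.98, array([188.976, 370.368]), array([ 0.597, -0.109,  0.097]))]
top seat [(0.96, array([234.816, 374.4  ]), array([ 0.507, -0.124,  0.032]))]
side keeper_grip [(0.83, array([177.312, 287.424]), array([ 0.609, -0.212,  0.127]))]
side pivot [(0.77, array([207.12 , 284.288]), array([ 0.602, -0.119,  0.097]))]
side seat [(0.83, array([231.216, 324.224]), array([ 0.506, -0.118,  0.032])), (0.19, array([303.408, 270.976]), array([0.585, 0.14 , 0.032]))]
```

View pics/k.png

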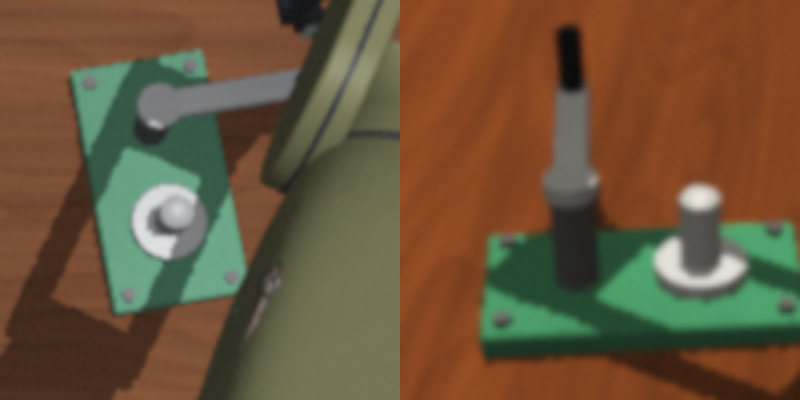

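The keeper lies along the spindle's -y at its open stop. The arbor is clear, with its tip near top pixel (376,229) and side pixel (322,214).

```bash
cat >> h.py <<'E'
def at(u,v): return (v/480,u/640)
def discs(n,f=None):
    f=f or manip.grab_frame(n);out=[]
    for r in manip.regions_of(n,"disc1"):
        m=r["pixels"].astype(np.uint8);c=max(cv2.findContours(m,0,1)[0],key=cv2.contourArea)
        if len(c)<8: continue
        (u,v),ax,_=cv2.fitEllipse(c);rgb=f["image"][r["pixels"]].mean(0)
        if np.ptp(rgb)>40: continue
        out.append((onz(f,at(u+.5,v+.5),.004),r["p"],np.round(ax,1)))
    return out
E
python3 - <<'E'
from h import *
F={n:manip.grab_frame(n) for n in("top","side")}
print(tri(F["top"],at(376,228.8),F["side"],at(322.5,213.6)), onz(F["top"],at(376,228.8),.087),onz(F["side"],at(322.5,213.6),.087),onz(F["top"],at(373.75,233.25),.032))
for n in F:
    for d in discs(n,F[n]): print(n,*d)
E
```

```text
(array([ 0.511, -0.121,  0.082]), np.float64(0.0027362915844318762)) [ 0.511 -0.121  0.087] [ 0.509 -0.114  0.087] [ 0.511 -0.122  0.032]
top [0.459 0.25  0.004] 0.97 [26.4 27.7]
top [0.464 0.102 0.004] 0.97 [26.7 28.1]
top [0.594 0.114 0.004] 0.93 [25.9 26.9]
top [0.593 0.243 0.004] 0.74 [25.1 25.9]
top [0.492 0.393 0.004] 0.64 [25.4 26.4]
side [0.593 0.123 0.004] 0.76 [21.2 29.5]
side [0.464 0.104 0.004] 0.69 [22.2 29.6]
side [0.458 0.257 0.004] 0.59 [28.6 33.4]
side [0.493 0.399 0.004] 0.59 [38.  39.7]
```

Emit:
{"method": "arm_command", "body": {"deltas": [[0,50,0,0],[0,50,0,0],[0,50,0,0],[0,50,0,0],[0,50,0,0],[0,50,0,0],[0,50,0,0],[0,50,0,0],[0,50,0,0],[0,50,0,0],[0,50,0,0],[0,50,0,0]]}}

```text
time: 11.75
eef_pos: [0.5179, 0.3661, 0.2282]
orientation: [180.0, 0.0, -171.3]
force: [0.3, -0.1, 0.4]
opening: 1.0
```

Run:
```python
from h import *
go((.497,.396,.12),(.497,.396,.03),yaw=188.7)
```

```text
t 11.75 p [0.518 0.366 0.228] o [ 179.998    0.029 -171.33 ] F [ 0.347 -0.104  0.366] op 1.0004577357449214
turn rad -0.0005200838742317231
-> (0.497, 0.396, 0.12) [ 16.2  32.7 108.2]
-> (0.497, 0.396, 0.03) [-0.  0. 90.]
```

```bash
cat >> h.py <<'E'
def grey(n,f):
    h=cv2.cvtColor(f["image"],cv2.COLOR_RGB2HSV);m=((h[:,:,1]<75)&(h[:,:,2]>105)).astype(np.uint8)
    for c in cv2.findContours(m,0,1)[0]:
        A=cv2.contourArea(c)
        if 300<A<2500:
            (u,v),ax,_=cv2.fitEllipse(c);p=onz(f,at(u+.5,v+.5),.004)
            if p[1]>.03 and p[0]<.68:print(n,np.round([u,v]),p,np.round(ax,1))
E
python3 - <<'E'
from h import *
F={n:manip.grab_frame(n) for n in("top","side")}
for n in F:
    g=dict(F[n]);
    print("now");grey(n,g)
    g["image"]=cv2.imread(f"pics/{n}0.png")[:,:,::-1].copy();print("start");grey(n,g)
E
```

```text
now
top [212. 256.] [0.459 0.25  0.004] [27.7 28.5]
top [276. 254.] [0.465 0.102 0.004] [28.4 28.9]
top [152. 242.] [0.491 0.392 0.004] [21.8 26.6]
top [ 35. 268.] [0.431 0.661 0.004] [48.3 76.8]
top [272. 200.] [0.595 0.114 0.004] [26.9 27.4]
top [217. 200.] [0.594 0.243 0.004] [27.1 28.3]
start
top [282. 433.] [0.071 0.081 0.004] [18.5 48.9]
top [212. 256.] [0.459 0.25  0.004] [27.7 28.5]
top [276. 254.] [0.465 0.102 0.004] [28.4 28.8]
top [152. 241.] [0.493 0.393 0.004] [27.1 28.6]
top [272. 199.] [0.595 0.114 0.004] [26.9 27.4]
top [217. 200.] [0.594 0.243 0.004] [27.1 28.3]
now
side [295. 437.] [0.493 0.398 0.004] [36.7 38.4]
side [327. 364.] [0.458 0.255 0.004] [29.8 34.5]
side [256. 352.] [0.593 0.242 0.004] [27.6 34.8]
side [332. 303.] [0.464 0.101 0.004] [22.3 30.6]
start
side [295. 437.] [0.493 0.397 0.004] [38.6 41.1]
side [327. 364.] [0.458 0.255 0.004] [29.4 34.6]
side [256. 352.] [0.593 0.242 0.004] [27.5 34.7]
side [270. 305.] [0.593 0.119 0.004] [22.2 30.3]
side [332. 303.] [0.464 0.101 0.004] [22.2 30.6]
```

Emit:
{"method": "arm_command", "body": {"deltas": [[20,0,0,0],[0,32,20,0],[0,0,40,0],[0,0,40,0],[0,0,40,0],[0,0,35,0],[0,0,25,0],[0,0,10,0],[0,0,0,0]]}}

```text
time: 12.98
eef_pos: [0.4937, 0.3926, 0.0177]
orientation: [-180.0, -0.0, -171.4]
force: [-0.2, 1.0, 0.4]
opening: 1.0
```

Run:
```python
from h import *
go((.493,.395,.008),(.493,.395,.003),yaw=188.7)
F=manip.grab_frame("side");save(F,"a.png")
cv2.imwrite("pics/b.png",cv2.resize(F["image"][360:480,210:390],(720,480))[:,:,::-1])
```

```text
t 12.975 p [0.494 0.393 0.018] o [-179.97    -0.046 -171.354] F [-0.21   0.992  0.362] op 1.0003902007741103
turn rad -0.0009436129170671565
-> (0.493, 0.395, 0.008) [0.3 2.5 9.7]
-> (0.493, 0.395, 0.003) [-0.  0.  5.]
```

View pics/b.png

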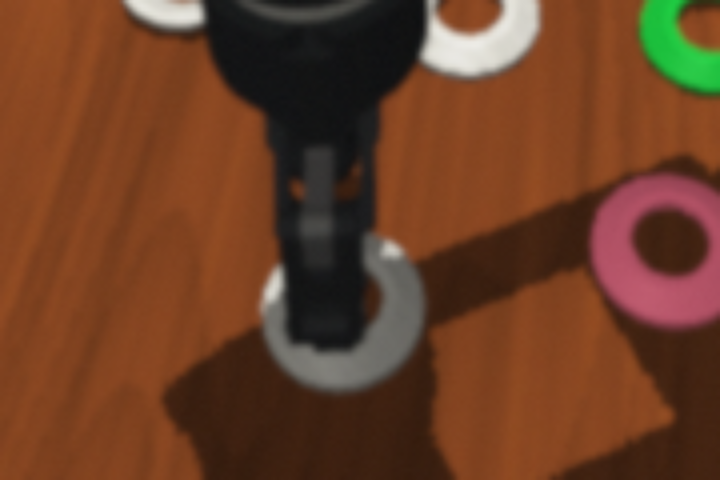

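The near finger is in line with disc C, still above it and slightly left of centre at crop pixel (325,340). The disc centre is near (345,310), which perspective roughly explains. I'll descend and close.

Emit:
{"method": "arm_command", "body": {"deltas": [[0,2,6,0],[0,0,5,0],[0,0,3.5,0],[0,0,0,0]]}}

```text
time: 13.52
eef_pos: [0.493, 0.3949, 0.0032]
orientation: [-180.0, -0.0, -171.3]
force: [-0.5, 0.1, 0.4]
opening: 0.999
```

Emit:
{"method": "arm_command", "body": {"deltas": [[0,0,0,0],[0,0,0,0],[0,0,0,0],[0,0,0,0]], "gripper": 0.17}}

```text
time: 14.02
eef_pos: [0.4934, 0.3951, 0.0036]
orientation: [180.0, 0.0, -171.3]
force: [-0.1, -0.9, -0.2]
opening: 0.826
```

Emit:
{"method": "arm_command", "body": {"deltas": [[0,0,3,0],[0,0,0,0]]}}

```text
time: 14.28
eef_pos: [0.4931, 0.3949, 0.0001]
orientation: [-180.0, -0.0, -171.3]
force: [0.7, 0.0, -0.3]
opening: 0.828
```

Emit:
{"method": "arm_command", "body": {"deltas": [[0,0,3,0],[0,0,0,0]]}}

```text
time: 14.52
eef_pos: [0.4931, 0.3949, -0.0029]
orientation: [-180.0, -0.0, -171.3]
force: [-1.0, 0.4, 0.2]
opening: 0.831
```

Emit:
{"method": "arm_command", "body": {"deltas": [[0,0,2.5,0],[0,0,0,0]]}}

```text
time: 14.78
eef_pos: [0.4932, 0.3949, -0.0052]
orientation: [-180.0, -0.0, -171.3]
force: [0.5, -0.2, -0.1]
opening: 0.83
```

Emit:
{"method": "arm_command", "body": {"deltas": [[0,0,2,0],[0,0,0,0]]}}

```text
time: 15.02
eef_pos: [0.4932, 0.395, -0.0072]
orientation: [-180.0, -0.0, -171.3]
force: [0.3, -0.1, 0.6]
opening: 0.828
```

Emit:
{"method": "arm_command", "body": {"deltas": [[0,0,0,0],[0,0,0,0],[0,0,0,0],[0,0,0,0]], "gripper": 0.5, "squeeze": 30}}

```text
time: 15.52
eef_pos: [0.4934, 0.3951, -0.0069]
orientation: [180.0, 0.0, -171.3]
force: [0.9, -0.0, 0.5]
opening: 0.5
```

Emit:
{"method": "arm_command", "body": {"deltas": [[0,0,-5,0],[0,0,-15,0],[0,0,-25,0],[0,0,-30,0],[0,0,-35,0],[0,0,-35,0],[0,0,0,0]]}}

```text
time: 16.4
eef_pos: [0.4958, 0.3968, 0.1429]
orientation: [179.8, 0.5, -171.3]
force: [0.5, 0.0, -0.4]
opening: 0.5
```

Run:
```python
from h import *
go((.511,-.121,.15),(.511,-.121,.12),yaw=189.3)
F=manip.grab_frame("side");grey("side",F)
cv2.imwrite("pics/c.png",cv2.resize(F["image"][300:480,190:430],(800,600))[:,:,::-1])
```

```text
t 16.4 p [0.496 0.397 0.143] o [ 179.776    0.457 -171.335] F [ 0.49   0.037 -0.443] op 0.4998346286899971
turn rad -0.011080208843312128
-> (0.511, -0.121, 0.15) [  68.7 -513.4   -7.1]
-> (0.511, -0.121, 0.12) [-0.  0. 30.]
side [294. 436.] [0.495 0.396 0.004] [35.9 40.5]
side [327. 364.] [0.458 0.255 0.004] [29.8 34.5]
side [255. 352.] [0.595 0.243 0.004] [27.9 31.8]
side [332. 303.] [0.464 0.101 0.004] [22.3 30.6]
```

View pics/c.png

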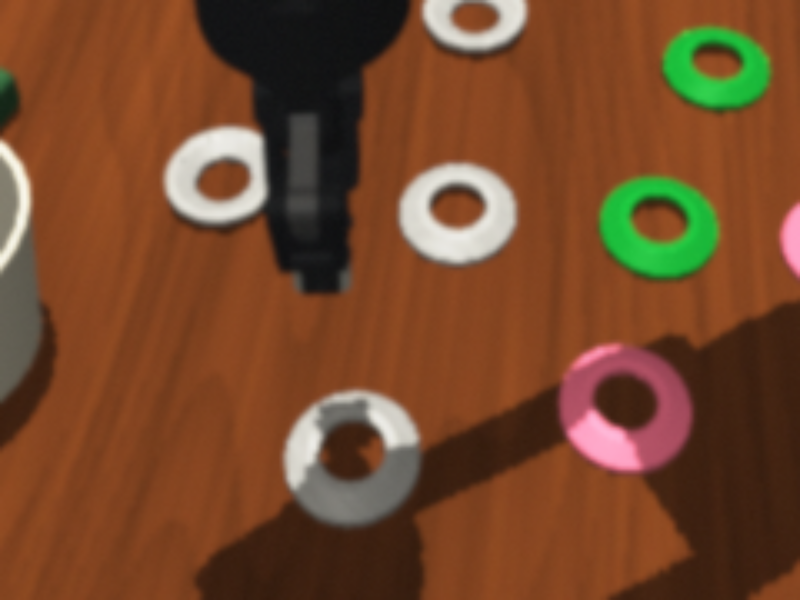

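The grip missed: disc C still lies at side pixel (294,436) and the tips passed above its rim. I'll reopen, find the bench by touch, and grip lower.

Emit:
{"method": "arm_command", "body": {"deltas": [[0,0,0,0],[0,0,0,0],[0,0,30,0],[0,0,35,0],[0,0,35,0],[0,0,30,0],[0,0,15,0],[0,0,6,0],[0,0,0,0]], "gripper": 0.17}}

```text
time: 17.58
eef_pos: [0.4936, 0.3953, -0.0128]
orientation: [180.0, 0.0, -171.3]
force: [0.5, 1.7, 0.5]
opening: 0.83
```

Emit:
{"method": "arm_command", "body": {"deltas": [[0,0,2,0],[0,0,0,0]]}}

```text
time: 17.82
eef_pos: [0.4939, 0.3954, -0.0141]
orientation: [180.0, 0.1, -171.3]
force: [-1.0, 0.3, 0.1]
opening: 0.833
```

Emit:
{"method": "arm_command", "body": {"deltas": [[0,0,1.5,0],[0,0,0,0]]}}

```text
time: 18.08
eef_pos: [0.4934, 0.3951, -0.0163]
orientation: [180.0, 0.0, -171.3]
force: [-0.1, -0.6, -0.1]
opening: 0.829
```

Emit:
{"method": "arm_command", "body": {"deltas": [[0,0,1.5,0],[0,0,0,0]]}}

```text
time: 18.32
eef_pos: [0.4932, 0.395, -0.0182]
orientation: [-180.0, -0.0, -171.3]
force: [-0.1, 0.2, 1.0]
opening: 0.831
```

Emit:
{"method": "arm_command", "body": {"deltas": [[0,0,1.5,0],[0,0,0,0]]}}

```text
time: 18.58
eef_pos: [0.4932, 0.395, -0.0197]
orientation: [-180.0, -0.0, -171.3]
force: [0.4, 0.0, 0.1]
opening: 0.829
```

Run:
```python
from h import *
go((.493,.395,0))
F=manip.grab_frame("side");T=manip.grab_frame("top")
cv2.imwrite("pics/d.png",np.hstack([cv2.resize(F["image"][340:480,220:360],(400,400)),cv2.resize(T["image"][190:290,100:200],(400,400))])[:,:,::-1])
print(proj(F,(.493,.43,0)),proj(F,(.493,.43,.01)))
```

```text
t 18.575 p [ 0.493  0.395 -0.02 ] o [-179.99    -0.019 -171.335] F [0.412 0.015 0.067] op 0.8285812448581527
-> (0.493, 0.395, 0) [  0.2   0.  -19.7]
(np.float64(292.3895336094702), np.float64(459.56605170757166)) (np.float64(291.9994353622185), np.float64(456.2853326974341))
```

View pics/d.png

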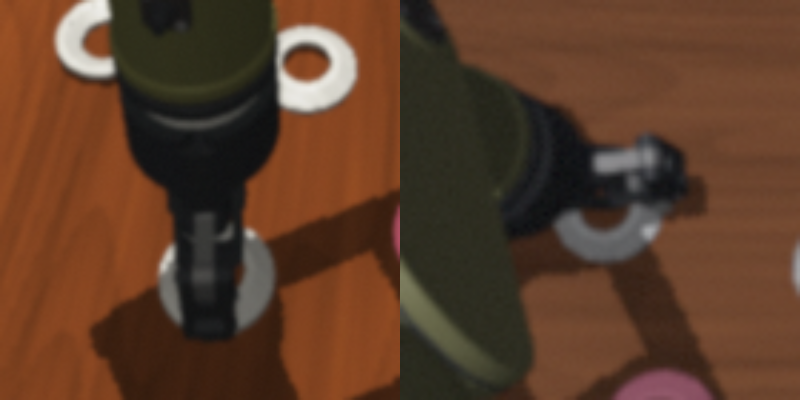

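The finger bottom at side pixel (293,458) is now almost on the bench (predicted contact at row 459), and it is aligned with the disc. I'll close here.

Emit:
{"method": "arm_command", "body": {"deltas": [[0,0,0,0],[0,0,0,0],[0,0,0,0],[0,0,0,0]], "gripper": 0.5}}

```text
time: 19.18
eef_pos: [0.4934, 0.3951, -0.0195]
orientation: [180.0, 0.0, -171.3]
force: [0.8, 0.7, 0.3]
opening: 0.5
```

Run:
```python
from h import *
F=manip.grab_frame("side")
for z in (.14,.15,.16,.17,.18): print(z,proj(F,(.496,.425,z)))
s=manip.get_state();print(s)
cv2.imwrite("pics/e.png",cv2.resize(F["image"][380:480,230:350],(720,600),interpolation=cv2.INTER_CUBIC)[:,:,::-1])
```

```text
0.14 (np.float64(284.66412644303756), np.float64(403.8333536905028))
0.15 (np.float64(284.13978004096816), np.float64(399.5196955205936))
0.16 (np.float64(283.6044112394026), np.float64(395.11535900627194))
0.17 (np.float64(283.0576687901313), np.float64(390.6174545220847))
0.18 (np.float64(282.4991863605218), np.float64(386.0229683470525))
{'time': 19.225, 'joint_positions': array([ 34.858,  34.652,  93.016,  -0.002,  52.332, -63.804]), 'qvel': array([ 0.014, -0.066,  0.082, -0.041,  0.043,  0.003]), 'joint_torque': array([  0.002, -56.161, -17.548,  -0.   ,   0.001,   0.   ]), 'eef_pos': array([ 0.493,  0.395, -0.019]), 'orientation': array([-179.999,    0.   , -171.337]), 'force': array([-0.046, -0.023,  0.211]), 'wrist_torque': array([-0.028, -0.056, -0.027]), 'opening': 0.49811793271957333}
```

View pics/e.png

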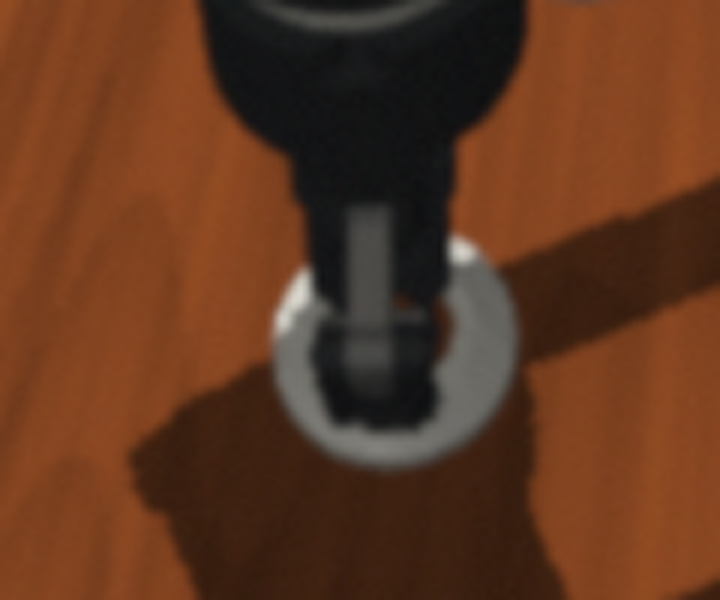

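The tips still clear the dome top (z > 10 mm) although TCP z reads -20 mm, so the fingers end well behind the reported TCP. I'll find the bench by touch.

Emit:
{"method": "arm_command", "body": {"deltas": [[0,0,0,0],[0,0,0,0],[0,0,0,0],[0,0,3,0],[0,0,0,0]], "gripper": 0.15}}

```text
time: 19.85
eef_pos: [0.4931, 0.3949, -0.0228]
orientation: [-180.0, -0.0, -171.3]
force: [0.6, 0.0, 0.7]
opening: 0.85
```

Emit:
{"method": "arm_command", "body": {"deltas": [[0,0,3,0],[0,0,0,0]]}}

```text
time: 20.1
eef_pos: [0.4932, 0.3949, -0.0259]
orientation: [-180.0, -0.0, -171.3]
force: [0.2, 1.0, 0.4]
opening: 0.849
```

Emit:
{"method": "arm_command", "body": {"deltas": [[0,0,3,0],[0,0,0,0]]}}

```text
time: 20.35
eef_pos: [0.4932, 0.3949, -0.0288]
orientation: [-180.0, -0.0, -171.3]
force: [-0.3, -0.4, 0.5]
opening: 0.855
```

Emit:
{"method": "arm_command", "body": {"deltas": [[0,0,2,0],[0,0,0,0]]}}

```text
time: 20.6
eef_pos: [0.4932, 0.395, -0.0307]
orientation: [-180.0, -0.0, -171.3]
force: [-0.4, -0.6, -0.1]
opening: 0.849
```

Emit:
{"method": "arm_command", "body": {"deltas": [[0,0,2,0],[0,0,0,0]]}}

```text
time: 20.85
eef_pos: [0.4933, 0.395, -0.0327]
orientation: [-180.0, -0.0, -171.3]
force: [-0.8, 0.0, 0.9]
opening: 0.847
```

Emit:
{"method": "arm_command", "body": {"deltas": [[0,0,2,0],[0,0,0,0]]}}

```text
time: 21.1
eef_pos: [0.4932, 0.395, -0.0347]
orientation: [-180.0, -0.0, -171.3]
force: [0.6, -0.1, 0.5]
opening: 0.849
```

Emit:
{"method": "arm_command", "body": {"deltas": [[0,0,1.5,0],[0,0,0,0]]}}

```text
time: 21.35
eef_pos: [0.4933, 0.395, -0.0361]
orientation: [-180.0, -0.0, -171.3]
force: [-0.2, -0.2, 1.1]
opening: 0.854
```

Emit:
{"method": "arm_command", "body": {"deltas": [[0,0,0,0],[0,0,0,0],[0,0,0,0]], "gripper": 0.4}}

```text
time: 21.72
eef_pos: [0.4934, 0.3951, -0.0356]
orientation: [180.0, 0.0, -171.3]
force: [-1.4, -0.4, 5.3]
opening: 0.718
```

Emit:
{"method": "arm_command", "body": {"deltas": [[0,0,0,0],[0,0,0,0],[0,0,2.5,0],[0,0,0,0]], "gripper": 0.15}}

```text
time: 22.22
eef_pos: [0.4931, 0.3949, -0.0389]
orientation: [-180.0, -0.0, -171.3]
force: [0.4, 0.3, -0.5]
opening: 0.85
```

Emit:
{"method": "arm_command", "body": {"deltas": [[0,0,0,0],[0,0,0,0],[0,0,0,0],[0,0,0,0]], "gripper": 0.5, "squeeze": 40}}

```text
time: 22.72
eef_pos: [0.4945, 0.3958, -0.0364]
orientation: [179.9, 0.2, -171.3]
force: [-1.3, -1.0, 11.4]
opening: 0.714
```

Emit:
{"method": "arm_command", "body": {"deltas": [[0,0,-5,0],[0,0,-15,0],[0,0,-25,0],[0,0,-30,0],[0,0,-35,0],[0,0,-35,0],[0,0,-25,0],[0,0,0,0]]}}

```text
time: 23.72
eef_pos: [0.4949, 0.3962, 0.1344]
orientation: [179.9, 0.3, -171.3]
force: [-0.5, 0.4, -0.5]
opening: 0.709
```

Run:
```python
from h import *
go((.511,-.121,.13),yaw=189.3)
F=manip.grab_frame("side");grey("side",F)
save(F,"f.png")
cv2.imwrite("pics/f.png",cv2.resize(F["image"][260:480,190:430],(655,600))[:,:,::-1])
```

```text
t 23.725 p [0.495 0.396 0.134] o [ 179.856    0.287 -171.334] F [-0.518  0.424 -0.508] op 0.7088136535914725
turn rad -0.011069652261421451
-> (0.511, -0.121, 0.13) [  67.6 -513.     4.4]
side [322. 366.] [0.467 0.261 0.004] [29.9 50.9]
side [257. 357.] [0.589 0.254 0.004] [29.4 48.4]
side [332. 303.] [0.464 0.101 0.004] [22.3 30.6]
```

View pics/f.png

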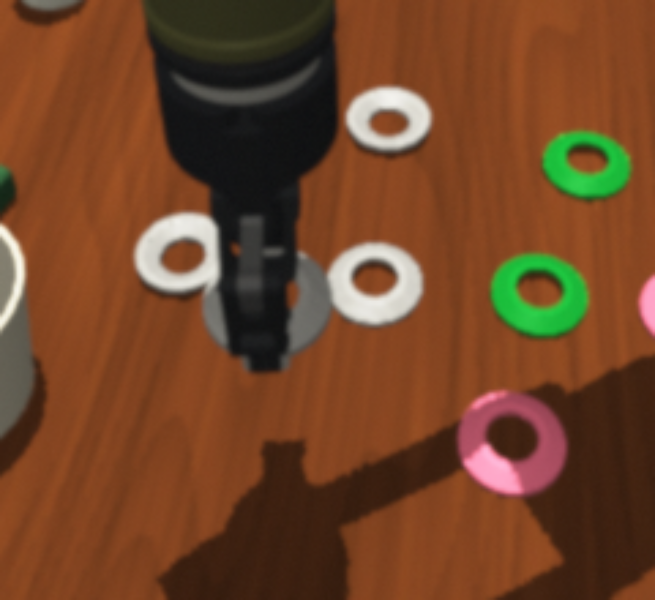

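Disc C is held level. Its bottom sits about 36.5 mm above the reported TCP, so the seated TCP z should read about -0.0045. I'll carry it to the arbor.

Emit:
{"method": "arm_command", "body": {"deltas": [[3,-20,0,0],[6,-45,0,0],[6,-45,0,0],[6,-45,0,0],[6,-45,0,0],[6,-45,0,0],[6,-45,0,0],[6,-45,0,0],[6,-45,0,0],[6,-45,0,0],[6,-45,0,0],[4.6,-43,0,0]]}}

```text
time: 25.28
eef_pos: [0.5011, -0.1241, 0.1299]
orientation: [179.9, -0.2, -171.4]
force: [0.5, 1.3, -1.0]
opening: 0.707
```

Emit:
{"method": "arm_command", "body": {"deltas": [[0,0,0,0],[0,0,0,0]]}}

```text
time: 25.52
eef_pos: [0.5018, -0.1222, 0.1303]
orientation: [179.9, -0.2, -171.4]
force: [-0.2, -0.9, -0.3]
opening: 0.709
```

Run:
```python
from h import *
go((.511,-.121,.065),(.511,-.121,.0),yaw=189.3)
F={n:manip.grab_frame(n) for n in("top","side")}
t,s=F["top"]["image"],F["side"]["image"]
a=cv2.resize(t[150:300,310:460],(400,400));b=cv2.resize(s[130:260,250:380],(400,400))
cv2.imwrite("pics/g.png",np.hstack([a,b])[:,:,::-1])
```

```text
t 25.525 p [ 0.502 -0.122  0.13 ] o [ 179.893   -0.171 -171.423] F [-0.186 -0.871 -0.345] op 0.7092974629330697
turn rad -0.012619208143615938
-> (0.511, -0.121, 0.065) [-9.2 -0.3 65.3]
-> (0.511, -0.121, 0.0) [-0.  0. 65.]
```

View pics/g.png

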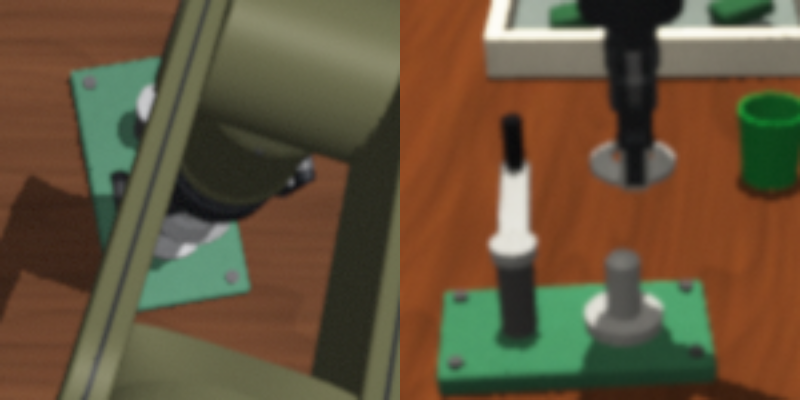

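The disc hangs over the arbor at side crop (632,163), with the arbor tip at (622,262). It needs about 9 mm more in +x. I'll correct that and lower.

Emit:
{"method": "arm_command", "body": {"deltas": [[-9,0,0,0],[0,0,25,0],[0,0,25,0],[0,0,20,0],[0,0,0,0],[0,0,0,0]]}}

```text
time: 26.38
eef_pos: [0.5137, -0.1206, 0.0621]
orientation: [-180.0, 0.1, -171.3]
force: [0.7, -0.7, -0.9]
opening: 0.709
```

Run:
```python
from h import *
go((.511,-.121,.05),(.511,-.121,.0))
F=manip.grab_frame("side")
g=F["image"]
h=cv2.cvtColor(g,cv2.COLOR_RGB2HSV)
print([ (r["p"],np.array(r["at"])*[480,640]) for r in manip.place_of("side","disc1")][:9])
```

```text
t 26.375 p [ 0.514 -0.121  0.062] o [-179.972    0.06  -171.276] F [ 0.652 -0.678 -0.912] op 0.7090951680752824
-> (0.511, -0.121, 0.05) [ 2.7 -0.  12.1]
-> (0.511, -0.121, 0.0) [-0.  0. 50.]
[(0.97, array([320.592, 404.288])), (0.94, array([421.824, 377.728])), (0.89, array([302.016, 269.888])), (0.88, array([372.288, 443.2  ])), (0.8, array([360.384, 326.784])), (0.72, array([351.12 , 257.408])), (0.62, array([302.976, 334.272])), (0.61, array([206.88 , 320.512])), (0.6, array([370.32, 388.48]))]
```

Emit:
{"method": "arm_command", "body": {"deltas": [[2.5,0,0,0],[0,0,6,0],[0,0,6,0],[0,0,6,0],[0,0,0,0]]}}

```text
time: 27.1
eef_pos: [0.5096, -0.1211, 0.0427]
orientation: [180.0, -0.1, -171.3]
force: [-0.2, -0.2, -1.0]
opening: 0.712
```

Emit:
{"method": "arm_command", "body": {"deltas": [[0,0,6,0],[0,0,6,0],[0,0,0,0]]}}

```text
time: 27.48
eef_pos: [0.5097, -0.1211, 0.0309]
orientation: [180.0, -0.1, -171.3]
force: [-1.0, -0.2, -1.5]
opening: 0.711
```

Emit:
{"method": "arm_command", "body": {"deltas": [[0,0,6,0],[0,0,6,0],[0,0,0,0]]}}

```text
time: 27.85
eef_pos: [0.5097, -0.1211, 0.0189]
orientation: [180.0, -0.1, -171.3]
force: [-0.4, -0.2, -0.6]
opening: 0.713
```

Emit:
{"method": "arm_command", "body": {"deltas": [[0,0,6,0],[0,0,5,0],[0,0,0,0]]}}

```text
time: 28.22
eef_pos: [0.5098, -0.1211, 0.008]
orientation: [180.0, -0.1, -171.3]
force: [-0.4, -0.5, -1.2]
opening: 0.71
```

Emit:
{"method": "arm_command", "body": {"deltas": [[0,0,4,0],[0,0,3,0],[0,0,0,0]]}}

```text
time: 28.6
eef_pos: [0.51, -0.1212, 0.0012]
orientation: [180.0, -0.0, -171.3]
force: [-1.0, -0.2, -0.6]
opening: 0.71
```

Emit:
{"method": "arm_command", "body": {"deltas": [[0,0,2,0],[0,0,2,0],[0,0,0,0]]}}

```text
time: 28.98
eef_pos: [0.5101, -0.1212, -0.0026]
orientation: [180.0, -0.0, -171.3]
force: [0.6, 0.3, 0.2]
opening: 0.712
```

Emit:
{"method": "arm_command", "body": {"deltas": [[0,0,1.5,0],[0,0,0,0]]}}

```text
time: 29.22
eef_pos: [0.5101, -0.1213, -0.0041]
orientation: [180.0, -0.0, -171.3]
force: [0.6, 0.0, -0.8]
opening: 0.708
```

Emit:
{"method": "arm_command", "body": {"deltas": [[0,0,1.5,0],[0,0,0,0]]}}

```text
time: 29.48
eef_pos: [0.5103, -0.1213, -0.0045]
orientation: [-180.0, 0.0, -171.3]
force: [-1.5, 0.5, 7.9]
opening: 0.715
```

Emit:
{"method": "arm_command", "body": {"deltas": [[0,0,1.5,0],[0,0,0,0]]}}

```text
time: 29.72
eef_pos: [0.5103, -0.1213, -0.0046]
orientation: [-180.0, 0.1, -171.3]
force: [-5.0, 1.0, 20.7]
opening: 0.714
```

Contact came at TCP z -0.0045, exactly the seated height. I'll release and retreat.

Emit:
{"method": "arm_command", "body": {"deltas": [[0,0,-1.5,0],[0,0,0,0],[0,0,0,0],[0,0,0,0],[0,0,-10,0],[0,0,-20,0],[0,0,-30,0],[0,0,-35,0],[0,0,-35,0],[0,0,0,0]], "gripper": 0.12}}

```text
time: 30.98
eef_pos: [0.5128, -0.1221, 0.128]
orientation: [-179.8, 0.4, -171.3]
force: [-0.5, -0.8, -0.4]
opening: 0.882
```

Run:
```python
from h import *
go((.4645,.1015,.13),(.4645,.1015,-.025),(.4645,.1015,-.031))
F=manip.grab_frame("side");grey("side",F)
s=F["image"];cv2.imwrite("pics/i.png",cv2.resize(s[170:390,230:430],(545,600))[:,:,::-1])
```

```text
t 30.975 p [ 0.513 -0.122  0.128] o [-179.81     0.379 -171.331] F [-0.524 -0.758 -0.37 ] op 0.8822600936032758
-> (0.4645, 0.1015, 0.13) [ 14.  228.3  -2. ]
-> (0.4645, 0.1015, -0.025) [ -0.   0. 155.]
-> (0.4645, 0.1015, -0.031) [-0.  0.  6.]
side [327. 364.] [0.458 0.255 0.004] [29.8 34.5]
side [256. 352.] [0.593 0.242 0.004] [27.6 34.8]
side [270. 305.] [0.593 0.119 0.004] [22.2 30.4]
side [332. 303.] [0.464 0.101 0.004] [22.3 30.6]
```

View pics/i.png

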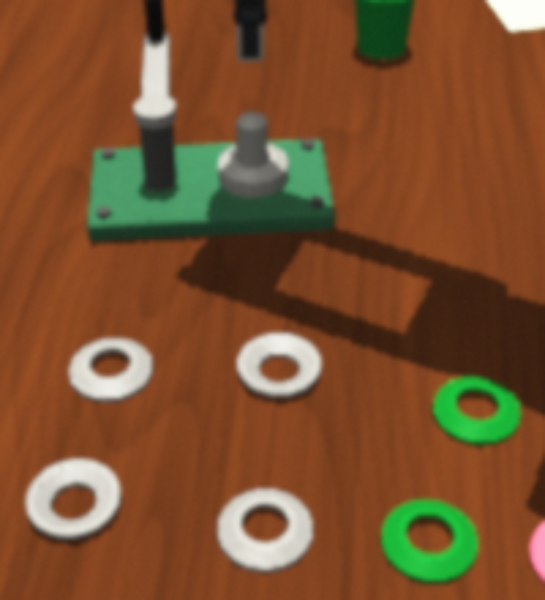

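The first disc sits dome up on the flange at crop (252,165), and nothing else has moved. Next is disc E (dome down).

Emit:
{"method": "arm_command", "body": {"deltas": [[1,28,0,0],[2,40,0,0],[2,40,0,0],[3,40,0,0],[3,40,0,0],[3,40,0,0],[0,0,0,0],[0,0,30,0],[0,0,35,0],[0,0,35,0],[0,0,30,0],[0,0,10,0]]}}

```text
time: 32.52
eef_pos: [0.4601, 0.1008, -0.0176]
orientation: [-180.0, -0.3, -171.4]
force: [-0.9, -0.8, -0.0]
opening: 0.879
```

Run:
```python
from h import *
go((.4640,.1015,-.025),(.4640,.1015,-.031))
```

```text
t 32.525 p [ 0.46   0.101 -0.018] o [-179.988   -0.285 -171.376] F [-0.926 -0.754 -0.038] op 0.8790849887183587
-> (0.464, 0.1015, -0.025) [-4.   0.1  7.4]
-> (0.464, 0.1015, -0.031) [-0.  0.  6.]
```

Emit:
{"method": "arm_command", "body": {"deltas": [[0,0,0,0],[0,0,0,0]]}}

```text
time: 32.78
eef_pos: [0.463, 0.1019, -0.0147]
orientation: [-180.0, 0.1, -171.3]
force: [0.3, -0.4, -0.4]
opening: 0.879
```

Emit:
{"method": "arm_command", "body": {"deltas": [[-1,0,6,0],[0,0,6,0],[0,0,5.5,0],[0,0,0,0],[0,0,0,0]]}}

```text
time: 33.4
eef_pos: [0.4629, 0.1022, -0.0331]
orientation: [-180.0, -0.0, -171.3]
force: [-0.4, 0.1, -0.6]
opening: 0.879
```

Emit:
{"method": "arm_command", "body": {"deltas": [[0,0,0,0],[0,0,0,0],[0,0,0,0],[0,0,0,0]], "gripper": 0.5}}

```text
time: 33.9
eef_pos: [0.4632, 0.1022, -0.0322]
orientation: [-180.0, 0.0, -171.3]
force: [-1.6, -0.7, 7.0]
opening: 0.713
```

Emit:
{"method": "arm_command", "body": {"deltas": [[0,0,-5,0],[0,0,-15,0],[0,0,-30,0],[0,0,-35,0],[0,0,-35,0],[0,0,-30,0],[0,0,-12,0],[0,0,0,0],[0,0,0,0]]}}

```text
time: 35.02
eef_pos: [0.4619, 0.102, 0.1278]
orientation: [180.0, -0.1, -171.3]
force: [-0.5, -0.2, -1.1]
opening: 0.716
```

Run:
```python
from h import *
go((.510,-.1215,.13),yaw=188.7)
```

```text
t 35.025 p [0.462 0.102 0.128] o [ 179.997   -0.147 -171.336] F [-0.51  -0.2   -1.104] op 0.7157836323302547
turn rad -0.0006200391528992589
-> (0.51, -0.1215, 0.13) [ -13.8 -228.2   -2.2]
```

Emit:
{"method": "arm_command", "body": {"deltas": [[-2,-30,0,0],[-2,-38,0,0],[-2,-40,0,0],[-2,-40,0,0],[-3,-40,0,0],[-3,-40,0,0],[0,0,0,0],[0,0,20,0],[0,0,25,0],[0,0,15,0],[0,0,0,0],[0,0,0,0]]}}

```text
time: 36.52
eef_pos: [0.5116, -0.121, 0.0693]
orientation: [-180.0, 0.0, -171.3]
force: [-0.3, 0.4, -0.8]
opening: 0.716
```

Run:
```python
from h import *
go((.510,-.1213,.04),(.510,-.1213,.0103))
```

```text
t 36.525 p [ 0.512 -0.121  0.069] o [-179.992    0.027 -171.317] F [-0.342  0.447 -0.812] op 0.7163237905095101
-> (0.51, -0.1213, 0.04) [ 1.7 -0.1 29.3]
-> (0.51, -0.1213, 0.0103) [-0.   0.  29.7]
```

Emit:
{"method": "arm_command", "body": {"deltas": [[2,0,0,0],[0,0,7,0],[0,0,7,0],[0,0,7,0],[0,0,6,0],[0,0,0,0]]}}

```text
time: 37.28
eef_pos: [0.5087, -0.1212, 0.0412]
orientation: [180.0, -0.1, -171.3]
force: [0.8, -0.3, -0.6]
opening: 0.715
```

Emit:
{"method": "arm_command", "body": {"deltas": [[0,0,6,0],[0,0,6,0],[0,0,6,0],[0,0,6,0],[0,0,0,0]]}}

```text
time: 37.9
eef_pos: [0.5087, -0.1213, 0.0174]
orientation: [180.0, -0.1, -171.3]
force: [0.0, -0.2, -0.9]
opening: 0.708
```

Emit:
{"method": "arm_command", "body": {"deltas": [[0,0,2,0],[0,0,2,0],[0,0,0,0]]}}

```text
time: 38.28
eef_pos: [0.5092, -0.1214, 0.014]
orientation: [180.0, -0.0, -171.3]
force: [-0.1, 0.2, -0.3]
opening: 0.713
```

Emit:
{"method": "arm_command", "body": {"deltas": [[0,0,2,0],[0,0,0,0]]}}

```text
time: 38.52
eef_pos: [0.5091, -0.1214, 0.0119]
orientation: [180.0, -0.0, -171.3]
force: [-0.6, 0.2, -1.2]
opening: 0.715
```

Emit:
{"method": "arm_command", "body": {"deltas": [[0,0,2,0],[0,0,0,0]]}}

```text
time: 38.78
eef_pos: [0.5094, -0.1215, 0.0103]
orientation: [-180.0, 0.0, -171.3]
force: [0.3, -0.3, 2.9]
opening: 0.714
```

Emit:
{"method": "arm_command", "body": {"deltas": [[0,0,1,0],[0,0,0,0]]}}

```text
time: 39.02
eef_pos: [0.5095, -0.1215, 0.0102]
orientation: [-180.0, 0.0, -171.3]
force: [-2.6, 0.4, 10.4]
opening: 0.716
```

Contact at TCP z 0.0103 as predicted. I'll release and go for disc D (dome up).

Emit:
{"method": "arm_command", "body": {"deltas": [[0,0,-1,0],[0,0,0,0],[0,0,0,0],[0,0,0,0],[0,0,-10,0],[0,0,-20,0],[0,0,-30,0],[0,0,-35,0],[0,0,-25,0],[0,0,0,0]], "gripper": 0.12}}

```text
time: 40.28
eef_pos: [0.5112, -0.122, 0.1327]
orientation: [-179.8, 0.3, -171.3]
force: [-0.1, 0.3, -0.6]
opening: 0.882
```

Run:
```python
from h import *
F=manip.grab_frame("side");grey("side",F)
T=manip.grab_frame("top");grey("top",T)
go((.4585,.252,.13),(.4585,.252,-.025))
```

```text
side [327. 364.] [0.458 0.255 0.004] [29.8 34.5]
side [256. 352.] [0.593 0.242 0.004] [27.6 34.8]
side [270. 305.] [0.593 0.119 0.004] [22.2 30.4]
top [212. 256.] [0.459 0.25  0.004] [27.7 28.5]
top [272. 200.] [0.595 0.114 0.004] [27.  27.4]
top [217. 200.] [0.594 0.243 0.004] [27.2 28.2]
t 40.375 p [ 0.509 -0.121  0.13 ] o [-179.992    0.016 -171.337] F [0.019 0.576 0.202] op 0.8822518883251214
-> (0.4585, 0.252, 0.13) [ -6.3 376.7   0.1]
-> (0.4585, 0.252, -0.025) [ -0.   0. 155.]
```

Emit:
{"method": "arm_command", "body": {"deltas": [[0,30,0,0],[-1,45,0,0],[-1,50,0,0],[-1,50,0,0],[-1,50,0,0],[-1,50,0,0],[-1,52,0,0],[-0.5,50,0,0],[0,0,0,0],[0,0,30,0],[0,0,40,0],[0,0,40,0]]}}

```text
time: 41.88
eef_pos: [0.4583, 0.2508, 0.0183]
orientation: [-179.9, -0.1, -171.4]
force: [0.9, 0.6, -0.7]
opening: 0.885
```

Emit:
{"method": "arm_command", "body": {"deltas": [[0,0,25,0],[0,0,0,0],[0,0,0,0]]}}

```text
time: 42.25
eef_pos: [0.4592, 0.2516, -0.0048]
orientation: [-180.0, -0.0, -171.4]
force: [-0.6, 0.4, -0.5]
opening: 0.88
```

Run:
```python
from h import *
go((.4585,.252,-.025),(.4585,.252,-.0385))
```

```text
t 42.25 p [ 0.459  0.252 -0.005] o [-179.986   -0.009 -171.376] F [-0.572  0.357 -0.48 ] op 0.8795566825451593
-> (0.4585, 0.252, -0.025) [ 0.6  0.5 20.2]
-> (0.4585, 0.252, -0.0385) [-0.   0.  13.5]
```

Emit:
{"method": "arm_command", "body": {"deltas": [[0,0,12,0],[0,0,10,0],[0,0,7,0],[0,0,4,0],[0,0,0,0],[0,0,0,0]]}}

```text
time: 43.0
eef_pos: [0.459, 0.2523, -0.0379]
orientation: [180.0, 0.0, -171.3]
force: [0.8, 0.0, -0.5]
opening: 0.88
```

Emit:
{"method": "arm_command", "body": {"deltas": [[0,0,0,0],[0,0,0,0],[0,0,0,0],[0,0,0,0]], "gripper": 0.5}}

```text
time: 43.5
eef_pos: [0.4595, 0.2525, -0.0365]
orientation: [180.0, 0.1, -171.3]
force: [-2.0, -0.7, 10.1]
opening: 0.713
```

Emit:
{"method": "arm_command", "body": {"deltas": [[0,0,-5,0],[0,0,-15,0],[0,0,-30,0],[0,0,-35,0],[0,0,-40,0],[0,0,-35,0],[0,0,-15,0],[0,0,0,0],[0,0,0,0]]}}

```text
time: 44.62
eef_pos: [0.4577, 0.2517, 0.1357]
orientation: [-180.0, -0.2, -171.3]
force: [-0.2, -0.5, -0.7]
opening: 0.711
```

Run:
```python
from h import *
go((.510,-.1215,.13),yaw=188.7)
```

```text
t 44.625 p [0.458 0.252 0.136] o [-179.956   -0.154 -171.336] F [-0.155 -0.491 -0.71 ] op 0.7106979362331983
turn rad -0.0006338479664032765
-> (0.51, -0.1215, 0.13) [   4.8 -376.8    5.7]
```

Emit:
{"method": "arm_command", "body": {"deltas": [[0,-30,0,0],[1,-45,0,0],[1,-50,0,0],[1,-50,0,0],[1,-50,0,0],[1,-52,0,0],[0,-50,0,0],[0,-50,0,0],[0,0,0,0],[0,0,25,0],[0,0,30,0],[0,0,0,0]]}}

```text
time: 46.12
eef_pos: [0.5071, -0.1192, 0.0788]
orientation: [179.8, -0.4, -171.3]
force: [-0.3, -0.9, -1.6]
opening: 0.714
```

Emit:
{"method": "arm_command", "body": {"deltas": [[0,0,0,0],[0,0,0,0]]}}

```text
time: 46.38
eef_pos: [0.5116, -0.1211, 0.083]
orientation: [-180.0, 0.1, -171.3]
force: [-0.5, 0.6, -1.3]
opening: 0.706
```

Run:
```python
from h import *
go((.5095,-.1213,.04),(.5095,-.1213,.0165))
```

```text
t 46.375 p [ 0.512 -0.121  0.083] o [-179.953    0.1   -171.309] F [-0.5    0.614 -1.327] op 0.7061096909926736
-> (0.5095, -0.1213, 0.04) [ 2.1  0.2 43. ]
-> (0.5095, -0.1213, 0.0165) [-0.   0.  23.5]
```

Emit:
{"method": "arm_command", "body": {"deltas": [[1,0,10,0],[0,0,10,0],[0,0,8,0],[0,0,7,0],[0,0,6,0],[0,0,0,0]]}}

```text
time: 47.12
eef_pos: [0.5093, -0.1213, 0.0404]
orientation: [180.0, -0.1, -171.3]
force: [-0.3, -0.3, -1.1]
opening: 0.712
```

Emit:
{"method": "arm_command", "body": {"deltas": [[0,0,6,0],[0,0,6,0],[0,0,5,0],[0,0,4,0],[0,0,0,0]]}}

```text
time: 47.75
eef_pos: [0.5094, -0.1213, 0.0196]
orientation: [180.0, -0.0, -171.3]
force: [0.6, -0.8, -1.1]
opening: 0.713
```

Emit:
{"method": "arm_command", "body": {"deltas": [[0,0,2,0],[0,0,0,0]]}}

```text
time: 48.0
eef_pos: [0.5098, -0.1214, 0.018]
orientation: [-180.0, 0.0, -171.3]
force: [-0.2, 0.1, -1.3]
opening: 0.712
```

Emit:
{"method": "arm_command", "body": {"deltas": [[0,0,2,0],[0,0,0,0]]}}

```text
time: 48.25
eef_pos: [0.51, -0.1215, 0.0164]
orientation: [-180.0, 0.0, -171.3]
force: [0.0, 0.2, 2.2]
opening: 0.713
```

Seated at 0.0164, as predicted. I'll release and go for disc A (dome down).

Emit:
{"method": "arm_command", "body": {"deltas": [[0,0,0,0],[0,0,0,0],[0,0,0,0],[0,0,0,0],[0,0,-10,0],[0,0,-20,0],[0,0,-30,0],[0,0,-35,0],[0,0,-20,0],[0,0,0,0],[0,0,0,0]], "gripper": 0.12}}

```text
time: 49.62
eef_pos: [0.5091, -0.1212, 0.1306]
orientation: [180.0, -0.0, -171.3]
force: [0.1, -0.2, 0.0]
opening: 0.883
```

Run:
```python
from h import *
F=manip.grab_frame("side");grey("side",F)
T=manip.grab_frame("top");grey("top",T)
go((.5935,.242,.13),(.5935,.242,-.033))
```

```text
side [256. 352.] [0.593 0.242 0.004] [27.6 34.8]
side [270. 305.] [0.593 0.119 0.004] [22.2 30.4]
top [272. 199.] [0.595 0.114 0.004] [26.9 27.4]
top [217. 200.] [0.594 0.243 0.004] [27.1 28.2]
t 49.725 p [ 0.509 -0.121  0.13 ] o [ 179.941   -0.121 -171.336] F [-0.654  0.132 -0.942] op 0.8813581139016516
-> (0.5935, 0.242, 0.13) [-138.5  346.1   -0.1]
-> (0.5935, 0.242, -0.033) [ -0.   0. 163.]
```

Emit:
{"method": "arm_command", "body": {"deltas": [[-10,26,0,0],[-18,45,0,0],[-18,45,0,0],[-18,45,0,0],[-18,45,0,0],[-18,45,0,0],[-18,45,0,0],[-18,45,0,0],[0,5,0,0],[-2,0,30,0],[0,0,40,0],[0,0,40,0]]}}

```text
time: 51.22
eef_pos: [0.5931, 0.2402, 0.0192]
orientation: [-180.0, -0.1, -171.4]
force: [-0.1, 0.3, -0.7]
opening: 0.88
```

Emit:
{"method": "arm_command", "body": {"deltas": [[0,0,25,0],[0,0,0,0],[0,0,0,0]]}}

```text
time: 51.6
eef_pos: [0.5944, 0.241, -0.0036]
orientation: [-180.0, 0.0, -171.4]
force: [-0.4, -0.2, 0.7]
opening: 0.878
```

Run:
```python
from h import *
go((.5935,.242,-.033))
```

```text
t 51.6 p [ 0.594  0.241 -0.004] o [-179.991    0.012 -171.364] F [-0.43  -0.212  0.652] op 0.8781924036187034
-> (0.5935, 0.242, -0.033) [ 0.7  1.1 29.4]
```

Emit:
{"method": "arm_command", "body": {"deltas": [[0.7,1,12,0],[0,0,9,0],[0,0,5,0],[0,0,3,0],[0,0,0,0],[0,0,0,0]]}}

```text
time: 52.35
eef_pos: [0.5934, 0.2424, -0.0328]
orientation: [180.0, 0.0, -171.3]
force: [0.1, -0.4, 1.1]
opening: 0.881
```

Emit:
{"method": "arm_command", "body": {"deltas": [[0,0,0,0],[0,0,0,0],[0,0,0,0],[0,0,0,0]], "gripper": 0.5}}

```text
time: 52.85
eef_pos: [0.5935, 0.2425, -0.0318]
orientation: [180.0, 0.1, -171.3]
force: [-1.6, -0.2, 5.6]
opening: 0.718
```

Emit:
{"method": "arm_command", "body": {"deltas": [[0,0,-5,0],[0,0,-15,0],[0,0,-30,0],[0,0,-35,0],[0,0,-40,0],[0,0,-35,0],[0,0,-10,0],[0,0,0,0],[0,0,0,0]]}}

```text
time: 53.98
eef_pos: [0.5918, 0.2419, 0.1352]
orientation: [-180.0, -0.2, -171.3]
force: [0.4, -0.7, -2.3]
opening: 0.714
```

Run:
```python
from h import *
go((.510,-.1215,.13),yaw=188.7)
```

```text
t 53.975 p [0.592 0.242 0.135] o [-179.966   -0.193 -171.338] F [ 0.369 -0.672 -2.309] op 0.7139110790964447
turn rad -0.0006569054815159348
-> (0.51, -0.1215, 0.13) [ 135.9 -346.8    5.2]
```

Emit:
{"method": "arm_command", "body": {"deltas": [[11,-27,0,0],[18,-45,0,0],[18,-45,0,0],[18,-45,0,0],[18,-45,0,0],[18,-45,0,0],[18,-46,0,0],[17,-45,0,0],[0,-4,0,0],[0,0,20,0],[0,0,20,0],[0,0,0,0]]}}

```text
time: 55.48
eef_pos: [0.5089, -0.1196, 0.0946]
orientation: [179.8, -0.3, -171.3]
force: [-0.3, -0.7, -1.9]
opening: 0.715
```

Emit:
{"method": "arm_command", "body": {"deltas": [[0,0,0,0],[0,0,0,0]]}}

```text
time: 55.72
eef_pos: [0.5118, -0.121, 0.0977]
orientation: [-180.0, 0.1, -171.3]
force: [-0.1, -0.5, -1.5]
opening: 0.712
```

Run:
```python
from h import *
go((.510,-.1215,.06),(.510,-.1215,.0317))
```

```text
t 55.725 p [ 0.512 -0.121  0.098] o [-179.971    0.069 -171.307] F [-0.07  -0.525 -1.512] op 0.7122047661164842
-> (0.51, -0.1215, 0.06) [ 1.8 -0.2 37.7]
-> (0.51, -0.1215, 0.0317) [-0.   0.  28.3]
```

Emit:
{"method": "arm_command", "body": {"deltas": [[1.3,0,0,0],[0,0,14,0],[0,0,12,0],[0,0,8,0],[0,0,6,0],[0,0,0,0]]}}

```text
time: 56.48
eef_pos: [0.5093, -0.1213, 0.0563]
orientation: [180.0, -0.1, -171.3]
force: [-0.5, 0.5, -1.5]
opening: 0.713
```

Emit:
{"method": "arm_command", "body": {"deltas": [[0,0,6,0],[0,0,6,0],[0,0,5,0],[0,0,4,0],[0,0,0,0]]}}

```text
time: 57.1
eef_pos: [0.5094, -0.1213, 0.0356]
orientation: [180.0, -0.0, -171.3]
force: [-0.5, -0.2, -1.5]
opening: 0.719
```

Emit:
{"method": "arm_command", "body": {"deltas": [[0,0,2,0],[0,0,0,0]]}}

```text
time: 57.35
eef_pos: [0.5097, -0.1214, 0.034]
orientation: [-180.0, -0.0, -171.3]
force: [-0.8, 0.1, -1.8]
opening: 0.71
```

Emit:
{"method": "arm_command", "body": {"deltas": [[0,0,2,0],[0,0,0,0]]}}

```text
time: 57.6
eef_pos: [0.5096, -0.1214, 0.0319]
orientation: [180.0, -0.0, -171.3]
force: [-0.3, 0.1, -0.8]
opening: 0.721
```

Emit:
{"method": "arm_command", "body": {"deltas": [[0,0,1,0],[0,0,0,0]]}}

```text
time: 57.85
eef_pos: [0.5098, -0.1214, 0.0314]
orientation: [-180.0, 0.0, -171.3]
force: [-1.3, 0.0, 2.4]
opening: 0.717
```

Emit:
{"method": "arm_command", "body": {"deltas": [[0,0,0,0],[0,0,0,0],[0,0,0,0],[0,0,0,0],[0,0,-10,0],[0,0,-20,0],[0,0,-30,0],[0,0,-30,0],[0,0,-10,0],[0,0,0,0],[0,0,0,0]], "gripper": 0.12}}

```text
time: 59.22
eef_pos: [0.5088, -0.1211, 0.13]
orientation: [179.9, -0.1, -171.3]
force: [-0.2, -1.2, -0.3]
opening: 0.882
```

Run:
```python
from h import *
F=manip.grab_frame("side");grey("side",F)
T=manip.grab_frame("top");grey("top",T)
go((.594,.116,.13),(.594,.116,-.0385))
cv2.imwrite("pics/j.png",cv2.resize(F["image"][150:270,240:360],(600,600),interpolation=cv2.INTER_CUBIC)[:,:,::-1])
```

```text
side [270. 305.] [0.593 0.119 0.004] [22.2 30.5]
top [272. 199.] [0.595 0.114 0.004] [26.9 27.4]
t 59.325 p [ 0.509 -0.121  0.13 ] o [ 179.933   -0.135 -171.339] F [-0.271 -0.198  1.189] op 0.8787145575244013
-> (0.594, 0.116, 0.13) [-120.   221.5   -0.2]
-> (0.594, 0.116, -0.0385) [ -0.    0.  168.5]
```

View pics/j.png

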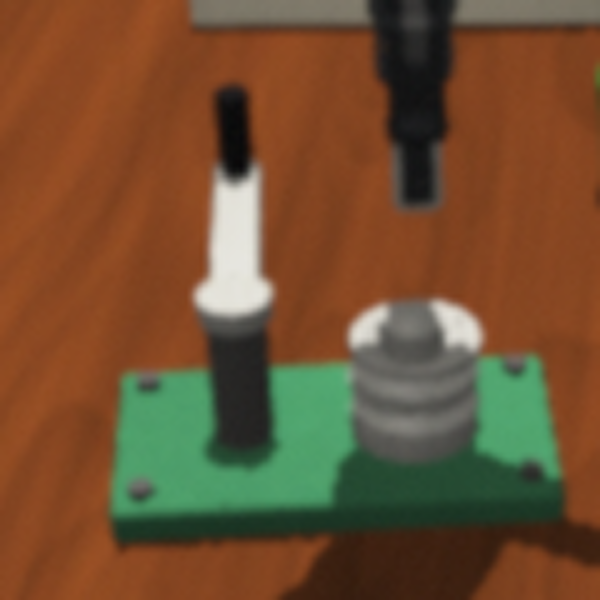

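The four discs are stacked level at crop (415,385) and the arbor end still shows. The last disc is B (dome up).

Emit:
{"method": "arm_command", "body": {"deltas": [[-14,26,0,0],[-21,39,0,0],[-21,39,0,0],[-21,39,0,0],[-21,39,0,0],[-21,39,0,0],[0,0,0,0],[0,0,30,0],[0,0,40,0],[0,0,40,0],[0,0,20,0],[0,0,0,0]]}}

```text
time: 60.82
eef_pos: [0.5913, 0.1137, -0.0015]
orientation: [-180.0, -0.4, -171.4]
force: [0.2, -0.7, 0.4]
opening: 0.876
```

Emit:
{"method": "arm_command", "body": {"deltas": [[0,0,0,0],[0,0,0,0]]}}

```text
time: 61.08
eef_pos: [0.5951, 0.1149, 0.0023]
orientation: [-180.0, 0.1, -171.4]
force: [-0.3, -1.1, 0.3]
opening: 0.882
```

Run:
```python
from h import *
go((.594,.116,-.0385))
```

```text
t 61.075 p [0.595 0.115 0.002] o [-179.991    0.135 -171.351] F [-0.322 -1.071  0.34 ] op 0.882166620037279
-> (0.594, 0.116, -0.0385) [ 1.   1.3 40.8]
```

Emit:
{"method": "arm_command", "body": {"deltas": [[1,1,12,0],[0,0,12,0],[0,0,8,0],[0,0,5,0],[0,0,3,0],[0,0,0,0],[0,0,0,0]]}}

```text
time: 61.95
eef_pos: [0.5932, 0.1159, -0.0388]
orientation: [-180.0, 0.0, -171.3]
force: [0.3, -0.1, 1.1]
opening: 0.877
```

Emit:
{"method": "arm_command", "body": {"deltas": [[0,0,0,0],[0,0,0,0],[0,0,0,0],[0,0,0,0]], "gripper": 0.5}}

```text
time: 62.45
eef_pos: [0.5942, 0.1161, -0.0366]
orientation: [-180.0, 0.2, -171.3]
force: [-1.7, -0.5, 12.8]
opening: 0.711
```

Emit:
{"method": "arm_command", "body": {"deltas": [[0,0,-5,0],[0,0,-15,0],[0,0,-30,0],[0,0,-35,0],[0,0,-40,0],[0,0,-35,0],[0,0,-15,0],[0,0,0,0],[0,0,0,0]]}}

```text
time: 63.58
eef_pos: [0.5916, 0.1157, 0.1344]
orientation: [180.0, -0.2, -171.3]
force: [-0.1, -0.3, -0.9]
opening: 0.715
```

Run:
```python
from h import *
go((.510,-.1215,.135),yaw=188.7)
```

```text
t 63.575 p [0.592 0.116 0.134] o [ 179.995   -0.175 -171.34 ] F [-0.105 -0.318 -0.88 ] op 0.7151876992796126
turn rad -0.0007013968292035945
-> (0.51, -0.1215, 0.135) [ 116.6 -222.1   -0.6]
```

Emit:
{"method": "arm_command", "body": {"deltas": [[13,-26,0,0],[21,-39,0,0],[21,-39,0,0],[21,-39,0,0],[21,-39,0,0],[20,-40,0,0],[0,0,0,0],[0,0,15,0],[0,0,20,0],[0,0,0,0],[0,0,0,0]]}}

```text
time: 64.95
eef_pos: [0.5108, -0.1203, 0.1005]
orientation: [180.0, -0.0, -171.3]
force: [0.3, -0.8, -0.9]
opening: 0.713
```

Run:
```python
from h import *
go((.510,-.1215,.06),(.510,-.1215,.0375))
```

```text
t 64.95 p [ 0.511 -0.12   0.101] o [ 179.968   -0.045 -171.254] F [ 0.308 -0.821 -0.912] op 0.7127780973983887
-> (0.51, -0.1215, 0.06) [ 1.  -1.1 40.5]
-> (0.51, -0.1215, 0.0375) [-0.   0.  22.5]
```

Emit:
{"method": "arm_command", "body": {"deltas": [[1,-1,0,0],[0,0,14,0],[0,0,12,0],[0,0,8,0],[0,0,6,0],[0,0,6,0],[0,0,5,0],[0,0,0,0]]}}

```text
time: 65.95
eef_pos: [0.5096, -0.1223, 0.0497]
orientation: [180.0, -0.0, -171.3]
force: [0.4, -0.5, -2.3]
opening: 0.712
```

Emit:
{"method": "arm_command", "body": {"deltas": [[0,0,4,0],[0,0,3,0],[0,0,2.5,0],[0,0,0,0]]}}

```text
time: 66.45
eef_pos: [0.5097, -0.1223, 0.0403]
orientation: [180.0, -0.0, -171.3]
force: [-0.0, 0.2, -2.0]
opening: 0.713
```

Emit:
{"method": "arm_command", "body": {"deltas": [[0,0,1.5,0],[0,0,0,0]]}}

```text
time: 66.7
eef_pos: [0.5099, -0.1224, 0.039]
orientation: [180.0, -0.0, -171.3]
force: [-0.0, 0.1, -0.9]
opening: 0.715
```

Emit:
{"method": "arm_command", "body": {"deltas": [[0,0,1.5,0],[0,0,0,0]]}}

```text
time: 66.95
eef_pos: [0.5098, -0.1223, 0.0374]
orientation: [180.0, -0.0, -171.3]
force: [0.2, 0.1, -1.0]
opening: 0.713
```

Emit:
{"method": "arm_command", "body": {"deltas": [[0,0,1,0],[0,0,0,0]]}}

```text
time: 67.2
eef_pos: [0.51, -0.1224, 0.037]
orientation: [-180.0, 0.0, -171.3]
force: [-1.2, 0.0, 4.5]
opening: 0.715
```

All five discs are seated. I'll release, then grip the keeper handle.

Emit:
{"method": "arm_command", "body": {"deltas": [[0,0,0,0],[0,0,0,0],[0,0,0,0],[0,0,0,0],[0,0,-10,0],[0,0,-20,0],[0,0,-30,0],[0,0,-40,0],[0,0,-25,0],[0,0,0,0],[0,0,0,0]], "gripper": 0.1}}

```text
time: 68.58
eef_pos: [0.5092, -0.1221, 0.1612]
orientation: [180.0, -0.0, -171.3]
force: [-0.0, 0.5, -0.8]
opening: 0.905
```

Run:
```python
from h import *
F=manip.grab_frame("side");T=manip.grab_frame("top");grey("side",F);grey("top",T)
for n,f in(("side",F),("top",T)): print(n,[(r["p"],onz(f,r["at"],.127)) for r in manip.place_of(n,"keeper_grip")],[(r["p"],onz(f,r["at"],.097)) for r in manip.place_of(n,"pivot")])
go((.614,-.2265,.16),(.614,-.2265,.09))
cv2.imwrite("pics/l.png",np.hstack([cv2.resize(F["image"][130:270,240:380],(400,400),interpolation=cv2.INTER_CUBIC),cv2.resize(T["image"][130:270,330:470],(400,400),interpolation=cv2.INTER_CUBIC)])[:,:,::-1])
```

```text
side [(0.72, array([ 0.611, -0.217,  0.127])), (0.47, array([ 0.496, -0.042,  0.127]))] [(0.76, array([ 0.605, -0.112,  0.097]))]
top [(0.6, array([0.709, 0.204, 0.127]))] [(0.56, array([ 0.598, -0.111,  0.097]))]
t 68.875 p [ 0.509 -0.122  0.161] o [ 179.953   -0.098 -171.339] F [-0.021  0.081  0.137] op 0.9020592630780138
-> (0.614, -0.2265, 0.16) [ -87.8 -118.9    0.6]
-> (0.614, -0.2265, 0.09) [-0.  0. 70.]
```

View pics/l.png

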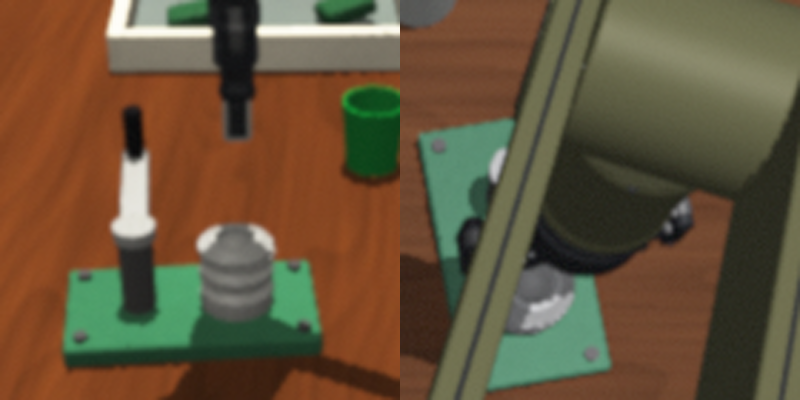

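The five-disc pack is complete at crop (237,272). Now I'll close the keeper.

Emit:
{"method": "arm_command", "body": {"deltas": [[-15,-20,0,0],[-25,-33,0,0],[-25,-33,0,0],[-22.8,-33,0,0],[0,0,0,0],[0,0,20,0],[0,0,25,0],[0,0,25,0],[0,0,0,0],[0,0,0,0]]}}

```text
time: 70.12
eef_pos: [0.6147, -0.2265, 0.0921]
orientation: [-180.0, 0.0, -171.3]
force: [-0.1, -0.4, 0.8]
opening: 0.899
```

Emit:
{"method": "arm_command", "body": {"deltas": [[0,0,0,0],[0,0,0,0],[0,0,0,0],[0,0,0,0],[0,0,0,0],[0,0,0,0],[0,0,0,0]], "gripper": 1.0, "squeeze": 30}}

```text
time: 71.0
eef_pos: [0.6145, -0.2244, 0.0923]
orientation: [179.8, 0.0, -171.3]
force: [-0.3, 4.9, 5.3]
opening: 0.196
```

Run:
```python
from h import *
go((.6,-.2,.1))
for th0 in (98.5,):
  P=np.array([.598,-.1095]);a=np.radians(279-np.linspace(0,92,13))
  q=np.c_[P[0]+.12*np.cos(a),P[1]+.12*np.sin(a)];y=np.radians(188.7)
  print(q[0],q[-1])
  for d in np.diff(q,axis=0)*1000: print(np.round([d[0]*np.cos(y)+d[1]*np.sin(y),d[0]*np.sin(y)-d[1]*np.cos(y)],1))
```

```text
t 71.0 p [ 0.614 -0.224  0.092] o [ 179.803    0.032 -171.344] F [-0.328  4.941  5.273] op 0.19586707524445188
-> (0.6, -0.2, 0.1) [10.6 26.3 -7.7]
[ 0.617 -0.228] [ 0.479 -0.124]
[16.  1.]
[15.7  3.1]
[15.2  5.2]
[14.4  7.2]
[13.3  9. ]
[11.9 10.7]
[10.4 12.2]
[ 8.7 13.5]
[ 6.8 14.5]
[ 4.8 15.3]
[ 2.7 15.8]
[ 0.6 16. ]
```

Emit:
{"method": "arm_command", "body": {"deltas": [[15,3,0,0],[15.5,4,0,0],[15,5,0,0],[14,7,0,0],[13,9,0,0],[12,10.5,0,0]]}}

```text
time: 71.75
eef_pos: [0.5227, -0.2083, 0.0922]
orientation: [-179.4, -0.2, -171.3]
force: [-7.1, -19.0, 2.3]
opening: 0.198
```

Emit:
{"method": "arm_command", "body": {"deltas": [[10.5,12,0,0],[8.5,13.5,0,0],[7,14.5,0,0],[5,15,0,0],[2.5,12,0,0],[0,0,0,0]]}}

```text
time: 72.5
eef_pos: [0.4746, -0.1404, 0.0919]
orientation: [180.0, -0.6, -171.3]
force: [-11.9, -2.3, 13.7]
opening: 0.199
```

Emit:
{"method": "arm_command", "body": {"deltas": [[0,6,0,0],[0,5,0,0],[0,4,0,0],[0,0,0,0],[0,0,0,0]]}}

```text
time: 73.12
eef_pos: [0.4725, -0.1273, 0.0919]
orientation: [-179.9, -0.7, -171.2]
force: [-13.1, -7.1, 14.3]
opening: 0.195
```

Emit:
{"method": "arm_command", "body": {"deltas": [[0,3,0,0],[0,0,0,0],[0,0,0,0]]}}

```text
time: 73.5
eef_pos: [0.4726, -0.1273, 0.0919]
orientation: [-179.6, -0.7, -171.2]
force: [-13.4, -16.4, 10.7]
opening: 0.198
```

Emit:
{"method": "arm_command", "body": {"deltas": [[0,2,0,0],[0,0,0,0],[0,0,0,0]]}}

```text
time: 73.88
eef_pos: [0.4726, -0.1273, 0.0919]
orientation: [-179.4, -0.7, -171.2]
force: [-13.7, -23.6, 9.3]
opening: 0.195
```

The keeper is at its closed stop: force rises with no motion. I'll unload, release and retreat.

Emit:
{"method": "arm_command", "body": {"deltas": [[4,-4,0,0],[0,-2,0,0],[0,0,0,0],[0,0,0,0]]}}

```text
time: 74.38
eef_pos: [0.4728, -0.1273, 0.0919]
orientation: [180.0, -0.3, -171.3]
force: [-6.6, -2.8, 9.4]
opening: 0.198
```

Emit:
{"method": "arm_command", "body": {"deltas": [[0,0,0,0],[0,0,0,0],[0,0,0,0],[0,0,0,0],[0,0,0,0],[0,0,0,0],[0,0,-15,0],[0,0,-30,0],[0,0,-30,0],[0,0,-30,0],[0,0,0,0],[0,0,0,0]], "gripper": 0.0}}

```text
time: 75.88
eef_pos: [0.4754, -0.1268, 0.1959]
orientation: [180.0, -0.0, -171.3]
force: [-0.8, 1.0, -0.4]
opening: 0.998
```

Emit:
{"method": "arm_command", "body": {"deltas": [[10,35,0,0],[10,35,0,0],[10,35,0,0],[0,40,0,0],[0,40,0,0],[0,40,0,0],[0,40,0,0],[0,0,0,0]]}}

```text
time: 76.88
eef_pos: [0.4048, 0.1323, 0.1951]
orientation: [180.0, -0.2, -171.1]
force: [-0.2, -0.5, 0.9]
opening: 0.998
```

Run:
```python
from h import *
F=manip.grab_frame("side");T=manip.grab_frame("top");grey("side",F);grey("top",T)
go((.614,-.2265,.16))
for n,f in(("side",F),("top",T)): 
  for q,z in(("keeper_grip",.127),("pivot",.097),("bottle",0),("pail",0),("cup",0),("stone",0)): print(n,q,[(r["p"],onz(f,r["at"],z)) for r in manip.place_of(n,q)][:1])
cv2.imwrite("pics/m.png",np.hstack([cv2.resize(F["image"][130:270,240:380],(400,400),interpolation=cv2.INTER_CUBIC),cv2.resize(T["image"][130:270,330:470],(400,400),interpolation=cv2.INTER_CUBIC)])[:,:,::-1])
```

```text
top [219. 439.] [0.058 0.219 0.004] [25.9 72.1]
top [130. 385.] [0.171 0.42  0.004] [  5.8 329.4]
top [141. 396.] [0.147 0.396 0.004] [  7.  392.5]
top [250. 378.] [0.187 0.154 0.004] [  6.2 388.7]
top [260. 376.] [0.191 0.132 0.004] [  6.7 410. ]
t 76.975 p [0.406 0.13  0.195] o [-179.952   -0.142 -171.245] F [ 0.54  -0.407  0.304] op 1.001624170671417
-> (0.614, -0.2265, 0.16) [-151.8 -384.3   35.4]
side keeper_grip [(0.61, array([ 0.477, -0.122,  0.127]))]
side pivot [(0.16, array([ 0.497, -0.062,  0.097]))]
side bottle [(0.85, array([ 0.779, -0.038,  0.   ]))]
side pail [(0.89, array([0.714, 0.355, 0.   ]))]
side cup []
side stone [(0.96, array([0.756, 0.235, 0.   ]))]
top keeper_grip [(0.79, array([ 0.487, -0.12 ,  0.127]))]
top pivot [(0.9, array([ 0.598, -0.109,  0.097]))]
top bottle [(0.8, array([ 0.773, -0.04 , -0.   ]))]
top pail [(0.82, array([0.707, 0.365, 0.   ]))]
top cup [(0.62, array([ 0.395, -0.408,  0.   ]))]
top stone [(0.72, array([0.769, 0.23 , 0.   ]))]
```

View pics/m.png

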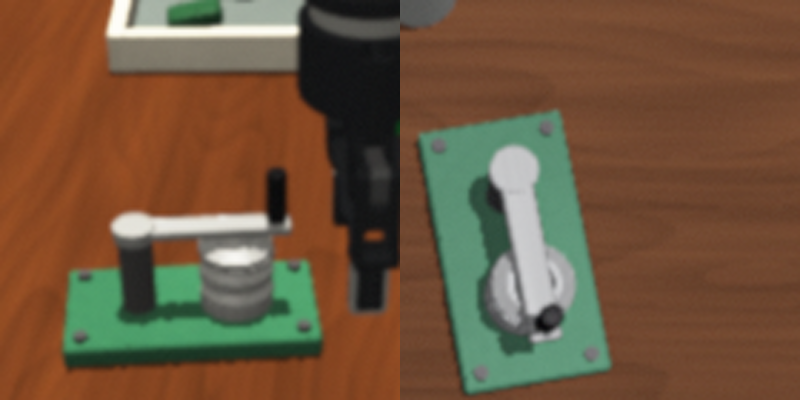

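The keeper lies over the pack with its handle at top crop (547,317). I'll compare its exact angle with the closed start picture before handing in.

Run:
```python
from h import *
T=manip.grab_frame("top");F=manip.grab_frame("side")
def cen(im,r0,r1,c0,c1):
    g=im[r0:r1,c0:c1].max(2)<45;v,u=np.nonzero(g);return u.mean()+c0,v.mean()+r0,len(u)
t0=cv2.imread("pics/top0.png");s0=cv2.imread("pics/side0.png")
print(cen(t0,228,252,374,396),cen(T["image"],228,252,374,396))
print(cen(s0,185,210,328,345),cen(F["image"],185,210,328,345))
d=cv2.absdiff(t0,T["image"][:,:,::-1].copy()).max(2)
print("bystander diffs px>40:",[(n,int((d[a:b,c:e]>40).sum())) for n,a,b,c,e in(("bottle",80,140,320,356),("pail",110,175,130,194),("cup",262,300,482,526),("stone",112,148,205,248),("spindle-lever",165,270,335,405))])
```

```text
(np.float64(381.5), np.float64(242.44444444444446), 18) (np.float64(379.5625), np.float64(243.125), 16)
(np.float64(336.2680412371134), np.float64(197.27835051546393), 97) (np.float64(336.46), np.float64(198.2), 100)
bystander diffs px>40: [('bottle', 0), ('pail', 0), ('cup', 0), ('stone', 0), ('spindle-lever', 498)]
```

```bash
python3 -c "
from cell import manip
print(manip.sign_off())"
```

```text
the job is handed in; nothing more can be done
None
```

The spring pack is rebuilt and handed in at about 77 s of the 210 s allowed. I swung the keeper to its open stop, stacked all five grey discs on the arbor alternating from dome up at the bottom, then swung the keeper back to its closed stop.

**Disc seating:** each disc touched down within about 0.5 mm of the height worked out for its place. The pictures show a level pack on the arbor, with no grey discs left on the bench.

**Keeper:** at each stop the force rose to about 23 N without the handle moving on. In the last top view the lever lies parallel to the plate's long edges to within about half a degree. One check disagreed slightly: the handle's centroid is about 2 pixels from where it was at the start, on the more closed side, but that dark patch is small and noisy.

**Bystanders:** the bottle, pail, cup and stone show no changed pixels against the first top picture.

**Gone wrong on the way:**
- **Fingertips:** they end about 36 mm behind the reported tool point when gripping a disc, far more than described.
- **Missed grips:** because of that, the first two closings on the first disc passed above it. I found the height by touch and the third attempt held.

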